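# Rake the green crate forward to the shelf's stop board

### The job

Take the red pull hook from its round mat, hook its blade over the front wall of the green crate standing deep on the ware shelf, and drag the crate forward until its front is square and flat against the pale stop board; keep it bedded against the board with some 5 to 8 N for a good half second, but pull gently, never with more than about 20 N in all. Move the crate only with the hook, do not tip it, then unhook and stand the hook upright in the middle of its mat, leaving the grey crate and everything else undisturbed.

Things in the scene. Friction and masses are not known exactly. Their poses are not given: they have to be found in the camera images.
- hook_grip (a point): Pull hook (0.4 kg), on the axis of its pale wooden upright handle (36 mm along x, 24 mm along y, 10 to 120 mm above the underside of the foot), 85 mm above that underside. z up; +x along the red shank (10 mm wide, 8 mm deep, centred at this height) towards the blade. Grip the handle's y sides from above.
- hook_tip (a point): Lower edge, on the inner (handle) side, of the hook's red blade: 170 mm ahead (+x) of the handle's axis and 29 mm below hook_grip. The blade is upright, 24 mm wide across y, 4 mm thick (from 170 to 174 mm ahead) and hangs 25 mm below the underside of the shank. Axes as hook_grip.
- hook_foot (a point): Centre of the underside of the hook's steel foot plate (70 mm along x, 60 mm along y, 10 mm thick) on which it stands by itself; 20 mm ahead (+x) of the handle's axis. Axes as hook_grip.
- mat: Black round rubber mat fixed to the table, 180 mm across, 4 mm thick, on which the hook stands; origin at the centre of its underside.
- shelf: Low deep dark-wood shelf fixed to the table, 520 mm wide (y), 400 mm deep (x); origin on the table under the middle of its front edge, +x into the shelf, z up. Board top 50 mm above the table. Above it a wire shelf starts 51 mm behind the front edge, its underside 207 mm above the table; 24 mm posts at both sides.
- stop_face (a point): Middle of the rear face of the rigid pale stop board along the front of the shelf (20 mm behind the front edge; 12 mm thick, rising 55 mm above the shelf board); +x into the shelf. The crate's front bears on it. Once it touches, the pull rises by several newtons in under a millimetre: poses are too coarse, feel the force.
- crate: Light-green open crate, bowls in its rear half: 240 mm deep (x), 180 mm wide (y), 90 mm high, 0.6 to 0.8 kg, sliding on the shelf board (dragging takes about 3 to 6 N); origin at the foot of its front wall's outer face, mid-width, +x into the shelf. Walls 5 mm; first 60 mm behind the front wall empty. Stands left or right of the grey crate.
- crate_lip (a point): Middle of the top edge of the green crate's front wall, on the wall's inner side, 90 mm above the crate's underside; the blade goes down just behind (+x of) it. Axes as the crate.
- crate_left (a point): Point on the outside of the green crate's front wall, 85 mm to +y of its middle, 30 mm above its underside.
- crate_right (a point): The same, 85 mm to -y of its middle.
- stop: The pale stop board itself, a rigid part of the shelf; origin at the bottom of its rear face, middle.
- grey_crate: Grey crate of the same size and shape beside the green one; leave it alone. Origin at the foot of its front wall's outer face, mid-width.
- cup: Cream cup, 72 mm across, 75 mm high, a bystander; origin under its centre.
- bowl: Bisque bowl, 110 mm across, 50 mm high, a bystander; origin under its centre.
- jar: Blue jar, 68 mm across, 90 mm high, a bystander; origin under its centre.
- brush: Brush lying on the table, a bystander.
- wedge: Wooden block 80 x 50 x 25 mm, a bystander; origin under its centre.
Things that resemble listed ones, but are neither listed nor needed, are in the scene too. Leave any purple look-alike of the part that bears hook_grip alone.

How it is judged:
By the outcome, as a careful person would: the job done as asked, in the order asked, and still so for the second after the job is handed in, with the robot touching nothing.
It also fails if it takes over 72 s, if anything falls off the work surface, if the arm or the gripper's body presses on something with over 40 N, if the wrist force passes 120 N, or if a joint passes its speed limit or range.

### The arm

A 6-joint arm with a two-finger parallel gripper is mounted at the origin on the work surface. World frame = base frame: x ahead of the robot, y to its left, z up, the work surface at z = 0. Lengths are in mm, angles in rad, forces in N, time in s.
With the tool pointing down it reaches from about 400 to 925 mm from the base axis. Payload 12.5 kg.
Tool frame: the origin (TCP) lies midway between the tips of the shut fingers; the grasp point (between the pads) lies 19 mm behind it; z points along the fingers, y is the direction in which the jaws open and shut (so a half turn about z gives the same grasp; the last joint's range is limited). The gripper opens to 95 mm and grips with 3 to 60 N. Pads are 20 mm wide; open, the fingers measure 119 mm over their backs; the gripper's body (75 mm by 180 mm) begins 59 mm behind the grasp point.
Start: joints at [1.099, 0.491, 1.559, -0, 1.092, -0.106], TCP at [223.545, 583.673, 214.661] pointing down, gripper open.
Joint ranges: [-3.1, 3.1], [-0.84, 2.19], [0.05, 2.79], [-1.13, 4.28], [0.06, 2.93], [-2.69, 2.69]. Speed limits (rad/s): [2.22, 2.22, 2.79, 3.14, 3.14, 3.14].

### API

Orientations are given as [roll, pitch, yaw] about the fixed x, y, z axes, in that order (R = Rz(yaw) Ry(pitch) Rx(roll)).
In Python, from cell import env gives the robot as it stands.
- The arm moves only by the tool servo_tool, never from a script. Its argument "plan" is a list of rows, each a list of 7 numbers: the shift along the tool's x, y, z in m, then the turn, a rotation vector about the tool's x, y, z in degrees, then the opening in per cent of the stroke, from 0 (shut) to 100 (fully open). In form: [[dx, dy, dz, wx, wy, wz, jaw], ...]. A call has 1 to 8 rows; each row shifts and turns the pose as measured when the row begins, along the tool's axes as they then stand; what a row does not reach is not made up. A row lasts 1/12 s, in which the tool goes at most 41.7 mm and 7.16 degrees, less where a joint would pass 70% of its speed; a pose out of reach is approached as far as the arm can. A call is refused whole if a number of a shift passes 0.0417 or a number of a turn 7.16, either way. A call with a gripper value outside its range is refused whole. The fingers move at their own pace and stop on an object; the grip force is fixed at half the most. Time passes only in rows, so rows that do not move let the fingers close. It gives the time, the measured TCP pose, the force and the opening at its end, in the units of the state.
- env.state(): the state, without advancing time (a new reading comes with each control period).
- env.read_camera(name): name is "side" or "top" or "wrist"; returns a dict with "img" (400x640x3 uint8, blue, green, red), "intrinsics" (3x3 intrinsics, pixels), "R" (3x3) and "t" (3): a world point X has camera coordinates R X + t. Camera axes: x right, y down, z forward; pixel columns grow to the right and rows downward; lengths in mm; the calibration is good to about 2 mm. A picture is of the moment at which its call begins. There is no depth.
- env.job_done(): hands the job in, once; it reports no verdict.
The state is a dict: "t": time; "joints": joint angles; "qvel": joint speeds; "tau": joint torques, N m; "eef_pos": TCP position; "tcp_rot": TCP orientation; "ft_force": force on the tool from outside, world axes, zero at the start; "moment": the same for the moment, N m; "opening": opening from 0.0 (shut) to 1.0 (fully open).
Only numpy, scipy, OpenCV 4.12 (cv2) and the standard library are available. Lean on these libraries where they do the work, as an engineer would, in place of code of your own. Each camera call takes 0.05 s, during which the arm holds its last target. There are 200 camera calls.

## Working session

There is one attempt and no reset: what is moved stays moved. The work goes in short steps, Python scripts to look and compute and a tool call to move; the robot and the scene stay as the last step left them, time stands still between calls to the robot, and variables do not carry over. Pictures are saved under pics/ and viewed, about 8 in all and at most 12, crops included, and the job is handed in when it is done.

Besides the shell and the picture viewer there is one more tool, called after "Call:" as name(argument=value, ...) on one line, values as JSON. servo_tool: Moves the arm, as the interface text tells. Its arguments: {"type":"object","properties":{"plan":{"type":"array","items":{"type":"array","items":{"type":"number"}}}},"required":["plan"]}

```bash
mkdir -p pics; ls
cat > h.py <<'E'
import numpy as np, cv2
from cell import env
def cam(n,save=None):
    c=env.read_camera(n); c['img']=np.array(c['img'])
    for k in('intrinsics','R','t'): c[k]=np.array(c[k],float)
    if save: cv2.imwrite('pics/'+save,c['img'])
    return c
def ray(c,u,v):
    d=c['R'].T@np.linalg.solve(c['intrinsics'],[u,v,1.]); return -c['R'].T@c['t'].reshape(3),d
def onz(c,u,v,z):
    o,d=ray(c,u,v); return o+d*(z-o[2])/d[2]
def proj(c,X):
    p=c['intrinsics']@(c['R']@np.array(X,float)+c['t'].reshape(3)); return p[:2]/p[2]
def two(c1,p1,c2,p2):
    o1,d1=ray(c1,*p1);o2,d2=ray(c2,*p2)
    d1/=np.linalg.norm(d1);d2/=np.linalg.norm(d2)
    s=np.linalg.lstsq(np.c_[d1,-d2],o2-o1,rcond=None)[0]
    a=o1+d1*s[0];b=o2+d2*s[1]; return (a+b)/2,np.linalg.norm(a-b)
E
python3 - <<'E'
from h import *
for n in('top','side'):
    c=cam(n,n+'0.png'); print(n,(-c['R'].T@c['t'].reshape(3)).round(),c['R'].round(2).tolist(),c['intrinsics'].round(1).tolist())
print(env.state())
E
```

```text
pics
top [ 236.  -40. 1361.] [[0.04, -1.0, -0.0], [-0.98, -0.04, -0.22], [0.22, 0.01, -0.98]] [[372.2, 0.0, 314.1], [0.0, 372.2, 200.0], [0.0, 0.0, 1.0]]
side [   74. -1298.   832.] [[0.96, -0.3, 0.01], [-0.13, -0.46, -0.88], [0.27, 0.84, -0.48]] [[444.8, 0.0, 321.6], [0.0, 444.8, 191.0], [0.0, 0.0, 1.0]]
{'t': 0.1, 'joints': array([ 1.09936632e+00,  4.91491612e-01,  1.55936955e+00,  8.63404024e-06,
        1.09168668e+00, -1.05602085e-01]), 'qvel': array([ 0.00018006, -0.00227761, -0.00071245,  0.00115974,  0.00054838,
       -0.00116125]), 'tau': array([ 3.24357039e-03, -6.13626623e+01, -2.58611584e+01,  6.94211153e-02,
        4.69507137e-02, -6.18643730e-05]), 'eef_pos': array([223.46253041, 583.47017463, 214.13147447]), 'tcp_rot': array([-3.14064360e+00, -1.08297394e-04,  2.77576070e+00]), 'ft_force': array([-0.26697564, -0.13659778,  0.04249629]), 'moment': array([-0.0680462 ,  0.02269098,  0.0130157 ]), 'opening': 0.9990989504280352}
```

View pics/top0.png

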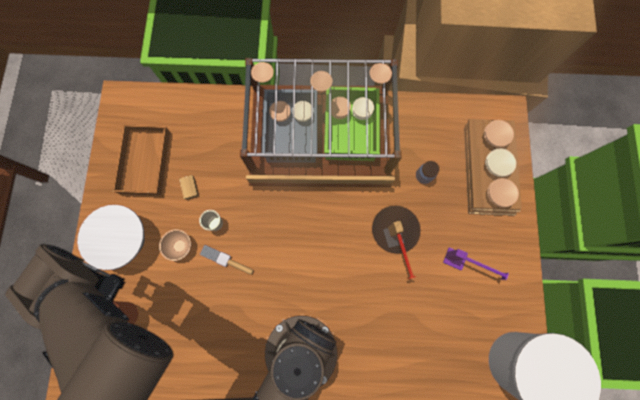

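View pics/side0.png

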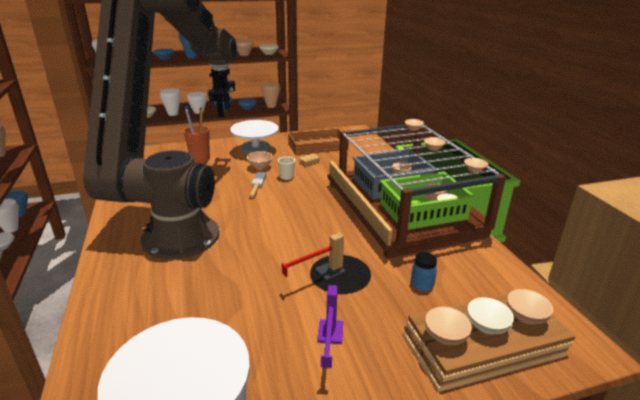

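Run:
```python
from h import *
c=cam('top'); i=c['img']
a=cv2.resize(i[55:195,235:410],None,fx=3.4,fy=3.4,interpolation=cv2.INTER_CUBIC)
cv2.imwrite('pics/a.png',a)
h=cv2.cvtColor(i,cv2.COLOR_BGR2HSV)
red=((h[...,0]<6)|(h[...,0]>174))&(h[...,1]>180)&(h[...,2]>60)
red[:200]=0;red[300:]=0;red[:,:370]=0;red[:,430:]=0
ys,xs=np.nonzero(red);print(len(xs),xs.min(),xs.max(),ys.min(),ys.max())
P=np.array([onz(c,u,v,91) for u,v in zip(xs+.0,ys+.0)])
l=cv2.fitLine(P[:,:2].astype(np.float32),cv2.DIST_HUBER,0,.01,.01).ravel();print(l,np.degrees(np.arctan2(l[1],l[0])))
s=(P[:,:2]-l[2:])@l[:2];print('ends',l[2:]+l[:2]*s.min(),l[2:]+l[:2]*s.max())
g=i[205:300,370:430]
b=cv2.resize(g,None,fx=6,fy=6,interpolation=cv2.INTER_CUBIC);cv2.imwrite('pics/b.png',b)
dark=(h[...,2]<60).astype(np.uint8);dark[:200]=0;dark[265:]=0;dark[:,:365]=0;dark[:,428:]=0
cn=max(cv2.findContours(dark,cv2.RETR_EXTERNAL,cv2.CHAIN_APPROX_NONE)[0],key=cv2.contourArea)
W=np.array([onz(c,*p[0],4)[:2] for p in cn],np.float32)
print('mat',cv2.minEnclosingCircle(W),cv2.fitEllipse(W))
for n,(u,v) in dict(stopL=(248,180),stopR=(396,183)).items(): print(n,onz(c,u,v,105))
```

```text
125 397 413 234 277
[ 9.5625383e-01  2.9253817e-01  3.3944931e+02 -3.3993628e+02] 17.009974
ends [ 267.56886118 -361.92602112] [ 409.79446979 -318.41621488]Traceback (most recent call last):
  File "<stdin>", line 17, in <module>
cv2.error: OpenCV(4.12.0) /io/opencv/modules/imgproc/src/shapedescr.cpp:361: error: (-201:Incorrect size of input array) There should be at least 5 points to fit the ellipse in function 'fitEllipseNoDirect'
```

View pics/a.png

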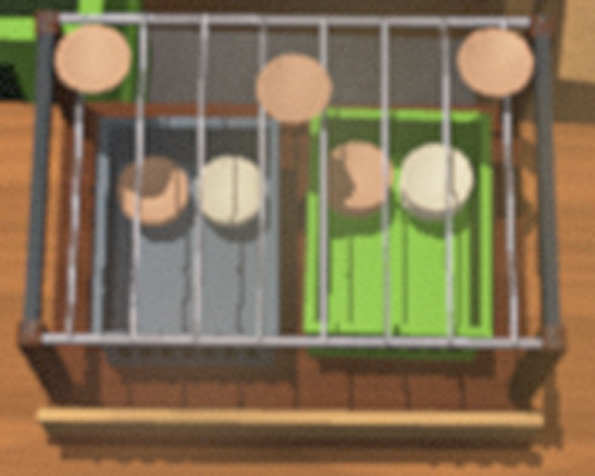

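View pics/b.png

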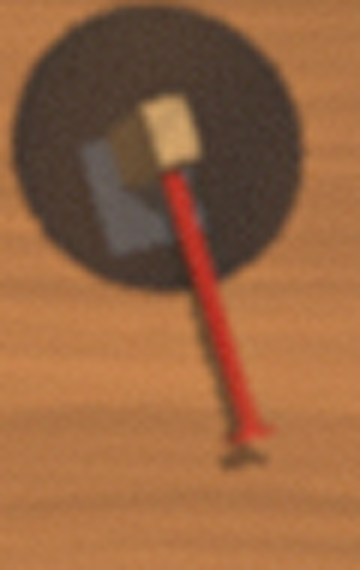

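Run:
```python
from h import *
c=cam('top'); s=cam('side')
f=lambda p,k,o:[(p[0]+.5)/k-.5+o[0],(p[1]+.5)/k-.5+o[1]]
B=lambda *p:f(p,6,(370,205)); A=lambda *p:f(p,3.4,(235,55))
pr=lambda n,p,z:print(n,onz(c,*p,z).round(1))
m=onz(c,*B(157.5,149),4);pr('mat',B(157.5,149),4);pr('matL',B(12,149),4);pr('matR',B(303,149),4);pr('matT',B(157,5),4);pr('matB',B(157,293),4)
pr('handle',B(171,130),124)
for p in((140,100),(183,93),(200,160),(160,168)):pr('hc',B(*p),124)
pr('shank root',B(173,176),93);pr('shank end',B(250,432),93)
print('stop front top edge/rear'); 
for p in((38,409),(544,412)):pr('rear',A(*p),105)
for p in((38,421),(544,425)):pr('front',A(*p),105)
for p in((303,334),(493,334),(490,108),(308,108)):pr('rim',A(*p),140)
for p in((303,356),(475,356)):pr('foot',A(*p),50)
for p in((30,343),(560,343)):pr('wirefront',A(*p),215)
# grey
for p in((97,345),(280,345),(280,115),(97,115)):pr('grey rim',A(*p),140)
i=s['img'];cv2.imwrite('pics/s1.png',cv2.resize(i[120:260,320:520],None,fx=4,fy=4,interpolation=cv2.INTER_CUBIC))
cv2.imwrite('pics/s2.png',cv2.resize(i[220:320,260:390],None,fx=5,fy=5,interpolation=cv2.INTER_CUBIC))
```

```text
mat [ 438.2 -329.5    4. ]
matL [ 434.6 -240.6    4. ]
matR [ 441.8 -418.3    4. ]
matT [ 528.2 -329.8    4. ]
matB [ 350.7 -328.6    4. ]
handle [ 431.3 -311.5  124. ]
hc [ 447.6 -294.3  124. ]
hc [ 452.5 -318.3  124. ]
hc [ 415.1 -327.4  124. ]
hc [ 409.7 -305.2  124. ]
shank root [ 409.8 -319.2   93. ]
shank end [ 268.4 -360.7   93. ]
stop front top edge/rear
rear [594.6 216.8 105. ]
rear [ 612.4 -305.1  105. ]
front [581.8 215.7 105. ]
front [ 598.4 -305.   105. ]
rim [674.6 -53.4 140. ]
rim [ 682.3 -246.4  140. ]
rim [ 934.8 -242.6  140. ]
rim [927.2 -49.8 140. ]
foot [681.7 -55.3  50. ]
foot [ 689.2 -242.1   50. ]
wirefront [628.1 207.2 215. ]
wirefront [ 648.4 -297.5  215. ]
grey rim [654.4 155.2 140. ]
grey rim [661.9 -30.5 140. ]
grey rim [917.9 -20.5 140. ]
grey rim [910.2 173.2 140. ]
```

View pics/s1.png

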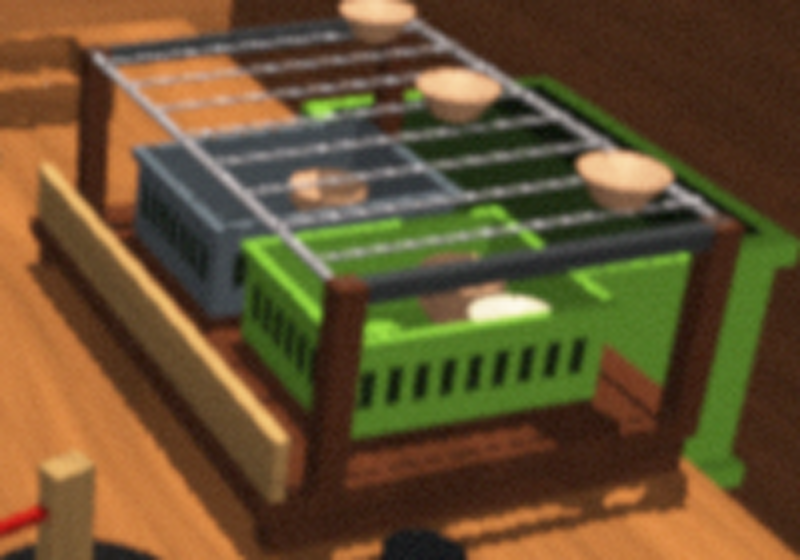

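```bash
cat >> h.py <<'E'
from scipy.spatial.transform import Rotation as Ro
def plan(p,yawdeg,jaw,v=40.,w=7.,n=8,nd=4):
    """rows from the present pose to TCP p, tool down, yaw; straight line."""
    s=env.state(); P=np.array(s['eef_pos']);R=Ro.from_euler('xyz',s['tcp_rot'])
    y0=s['tcp_rot'][2]; dy=(np.radians(yawdeg)-y0)
    if abs(dy)>np.pi*1.05: dy-=np.sign(dy)*2*np.pi
    D=np.array(p,float)-P
    k=max(1,int(np.ceil(max(np.linalg.norm(D)/v,abs(np.degrees(dy))/w))))
    out=[]
    for j in range(1,k+1):
        Rn=Ro.from_euler('xyz',[np.pi,0,y0+dy*j/k])
        d=R.inv().apply(D/k)/1000; r=(R.inv()*Rn).as_rotvec(degrees=True)
        out.append([*(float(round(a,nd)) for a in d),*(float(round(a,1)) for a in r),jaw]); R=Rn
    print('rows',k,'dist',np.linalg.norm(D).round(1),'dyaw',np.degrees(dy).round(1)); print(out[:n])
def st():
    s=env.state();print('t%.2f'%s['t'],s['eef_pos'].round(1),np.degrees(s['tcp_rot']).round(1),'F',np.round(s['ft_force'],2),'op',round(s['opening'],3),'q',np.round(s['joints'],2))
E
python3 - <<'E'
from h import *
c=cam('top'); s=cam('side')
A=lambda *p:[(p[0]+.5)/3.4-.5+235,(p[1]+.5)/3.4-.5+55]
S=lambda *p:[(p[0]+.5)/4-.5+320,(p[1]+.5)/4-.5+120]
print('rimFL side',onz(s,*S(245,243),140),two(c,A(303,334),s,S(245,243)))
print('footFL side',onz(s,*S(248,345),50))
print('stop top rear R',onz(s,*S(290,437),105),'front R',onz(s,*S(276,445),105),'rearL',onz(s,*S(44,163),105))
for n,p in dict(crateR=(350,437)).items(): print(n,onz(s,*S(*p),50))
plan([480,150,260],88,100)
E
```

```text
rimFL side [679.89327758 -58.50337324 140.        ] (array([678.79018099, -54.2298217 , 137.04546622]), np.float64(6.169127998073082))
footFL side [680.93508129 -79.34040375  50.        ]
stop top rear R [ 612.73519161 -299.10541711  105.        ] front R [ 598.10798093 -306.08595186  105.        ] rearL [589.95607388 218.76650603 105.        ]
crateR [ 699.93843477 -236.96874956   50.        ]
rows 13 dist 505.8 dyaw -71.0
[[-0.0304, -0.0241, -0.0035, -0.0, 0.0, 5.5, 100], [-0.0325, -0.0211, -0.0035, 0.0, -0.0, 5.5, 100], [-0.0344, -0.0179, -0.0035, -0.0, -0.0, 5.5, 100], [-0.0359, -0.0145, -0.0035, 0.0, -0.0, 5.5, 100], [-0.0371, -0.0111, -0.0035, 0.0, -0.0, 5.5, 100], [-0.038, -0.0075, -0.0035, -0.0, -0.0, 5.5, 100], [-0.0386, -0.0038, -0.0035, 0.0, -0.0, 5.5, 100], [-0.0388, -0.0001, -0.0035, 0.0, -0.0, 5.5, 100]]
```

View pics/s2.png

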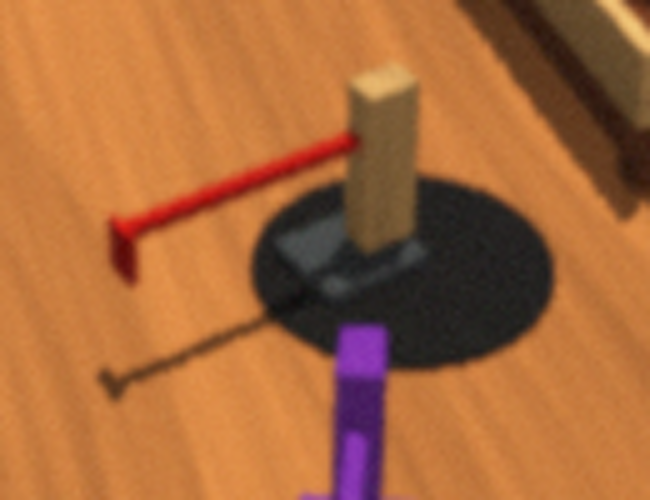

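Call:
servo_tool(plan=[[-0.0304, -0.0241, -0.0035, 0, 0, 5.5, 100], [-0.0325, -0.0211, -0.0035, 0, 0, 5.5, 100], [-0.0344, -0.0179, -0.0035, 0, 0, 5.5, 100], [-0.0359, -0.0145, -0.0035, 0, 0, 5.5, 100], [-0.0371, -0.0111, -0.0035, 0, 0, 5.5, 100], [-0.038, -0.0075, -0.0035, 0, 0, 5.5, 100], [-0.0386, -0.0038, -0.0035, 0, 0, 5.5, 100], [-0.0388, 0, -0.0035, 0, 0, 5.5, 100]])

```text
t: 1.02
eef_pos: [379.7, 309.2, 241.6]
tcp_rot: [-3.141, -0.0, 1.986]
ft_force: [1.3, 0.1, 1.4]
opening: 1.001
```

```bash
python3 -c "
from h import *
st(); plan([480,60,250],85,100)"
```

```text
t1.02 [379.7 309.2 241.6] [-180.    -0.   113.8] F [1.32 0.1  1.42] op 1.001 q [0.55 0.27 1.84 0.   1.03 0.13]
rows 7 dist 268.8 dyaw -28.8
[[-0.0384, -0.0013, -0.0012, -0.0, -0.0, 4.1, 100], [-0.0384, 0.0015, -0.0012, 0.0, -0.0, 4.1, 100], [-0.0381, 0.0042, -0.0012, 0.0, -0.0, 4.1, 100], [-0.0377, 0.007, -0.0012, -0.0, -0.0, 4.1, 100], [-0.0371, 0.0097, -0.0012, 0.0, -0.0, 4.1, 100], [-0.0364, 0.0123, -0.0012, 0.0, -0.0, 4.1, 100], [-0.0354, 0.0149, -0.0012, 0.0, -0.0, 4.1, 100]]
```

Call:
servo_tool(plan=[[-0.0384, -0.0013, -0.0012, 0, 0, 4.1, 100], [-0.0384, 0.0015, -0.0012, 0, 0, 4.1, 100], [-0.0381, 0.0042, -0.0012, 0, 0, 4.1, 100], [-0.0377, 0.007, -0.0012, 0, 0, 4.1, 100], [-0.0371, 0.0097, -0.0012, 0, 0, 4.1, 100], [-0.0364, 0.0123, -0.0012, 0, 0, 4.1, 100], [-0.0354, 0.0149, -0.0012, 0, 0, 4.1, 100]])

```text
t: 1.6
eef_pos: [480.4, 45.8, 252.4]
tcp_rot: [3.138, -0.002, 1.457]
ft_force: [0.9, 1.5, -0.5]
opening: 1.001
```

```bash
python3 -c "
from h import *
st(); plan([431.3,-311.5,240],16.9,100,n=20)"
```

```text
t1.60 [480.4  45.8 252.4] [ 1.798e+02 -1.000e-01  8.350e+01] F [ 0.88  1.5  -0.45] op 1.001 q [-0.04  0.24  1.85  0.    1.05  0.07]
rows 10 dist 360.8 dyaw -66.6
[[-0.0361, -0.0008, 0.0012, 0.2, -0.1, 6.7, 100], [-0.0359, 0.0034, 0.0012, -0.0, -0.0, 6.7, 100], [-0.0353, 0.0075, 0.0012, 0.0, -0.0, 6.7, 100], [-0.0342, 0.0115, 0.0012, 0.0, -0.0, 6.7, 100], [-0.0326, 0.0154, 0.0012, 0.0, -0.0, 6.7, 100], [-0.0306, 0.0191, 0.0012, -0.0, -0.0, 6.7, 100], [-0.0282, 0.0225, 0.0012, 0.0, -0.0, 6.7, 100], [-0.0254, 0.0256, 0.0012, 0.0, -0.0, 6.7, 100], [-0.0222, 0.0284, 0.0012, -0.0, -0.0, 6.7, 100], [-0.0188, 0.0308, 0.0012, 0.0, -0.0, 6.7, 100]]
```

Call:
servo_tool(plan=[[-0.0361, -0.0008, 0.0012, 0.2, -0.1, 6.7, 100], [-0.0359, 0.0034, 0.0012, 0, 0, 6.7, 100], [-0.0353, 0.0075, 0.0012, 0, 0, 6.7, 100], [-0.0342, 0.0115, 0.0012, 0, 0, 6.7, 100], [-0.0326, 0.0154, 0.0012, 0, 0, 6.7, 100], [-0.0306, 0.0191, 0.0012, 0, 0, 6.7, 100], [-0.0282, 0.0225, 0.0012, 0, 0, 6.7, 100], [-0.0254, 0.0256, 0.0012, 0, 0, 6.7, 100]])

```text
t: 2.27
eef_pos: [434.0, -254.5, 243.6]
tcp_rot: [3.138, -0.004, 0.476]
ft_force: [0.4, 0.4, -1.1]
opening: 1.002
```

```bash
python3 -c "
from h import *
st(); plan([431.3,-311.5,200],16.9,50,v=30)"
```

```text
t2.27 [ 434.  -254.5  243.6] [179.8  -0.2  27.3] F [ 0.35  0.44 -1.13] op 1.002 q [-0.66  0.28  1.82  0.    1.04  0.43]
rows 3 dist 71.8 dyaw -10.4
[[-0.0096, 0.0164, 0.0146, 0.2, -0.2, 3.5, 50], [-0.0085, 0.017, 0.0145, -0.0, -0.0, 3.5, 50], [-0.0074, 0.0175, 0.0145, -0.0, -0.0, 3.5, 50]]
```

Call:
servo_tool(plan=[[-0.0096, 0.0164, 0.0146, 0.2, -0.2, 3.5, 70], [-0.0085, 0.017, 0.0145, 0, 0, 3.5, 70], [-0.0074, 0.0175, 0.0145, 0, 0, 3.5, 70], [0, 0, 0, 0, 0, 0, 70], [0, 0, 0, 0, 0, 0, 70]])

```text
t: 2.68
eef_pos: [428.4, -321.7, 198.6]
tcp_rot: [3.139, -0.002, 0.268]
ft_force: [-0.3, -0.4, 1.1]
opening: 0.726
```

```bash
python3 -c "
from h import *
st(); plan([431.3,-311.5,70],16.9,70,v=25)
c=cam('wrist','w1.png');print(proj(c,[431.3,-311.5,124]))"
```

```text
t2.68 [ 428.4 -321.7  198.6] [ 1.799e+02 -1.000e-01  1.530e+01] F [-0.33 -0.36  1.06] op 0.726 q [-0.77  0.38  1.8   0.    0.96  0.54]
rows 6 dist 129.1 dyaw 1.6
[[0.0009, -0.0016, 0.0214, 0.1, -0.1, -0.3, 70], [0.0009, -0.0015, 0.0214, 0.0, 0.0, -0.3, 70], [0.0009, -0.0015, 0.0214, 0.0, 0.0, -0.3, 70], [0.0009, -0.0015, 0.0214, 0.0, 0.0, -0.3, 70], [0.001, -0.0015, 0.0214, 0.0, 0.0, -0.3, 70], [0.001, -0.0015, 0.0214, -0.0, 0.0, -0.3, 70]]
[309.41703784 201.09151516]
```

View pics/w1.png

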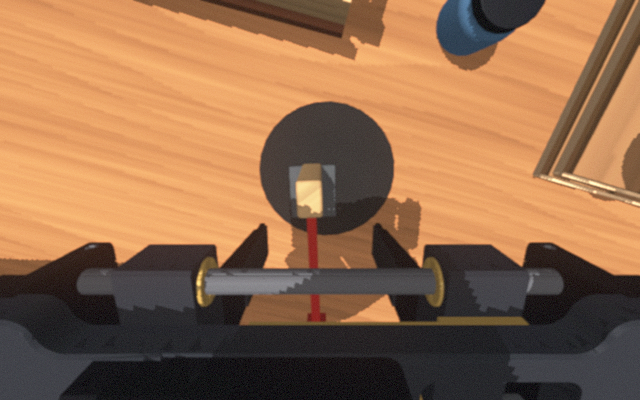

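```bash
python3 -c "
from h import *
c=cam('wrist');i=c['img'];h=cv2.cvtColor(i,cv2.COLOR_BGR2HSV)
m=((h[...,2]>170)&(h[...,1]<140)).astype(np.uint8);m[:160]=0;m[225:]=0;m[:,:285]=0;m[:,335:]=0
cn=max(cv2.findContours(m,0,1)[0],key=cv2.contourArea);r=cv2.minAreaRect(cn);print(r)
for p in cv2.boxPoints(r): print(onz(c,*p,124).round(1))
print('handle',onz(c,*r[0],124))
red=((h[...,0]<6)|(h[...,0]>174))&(h[...,1]>150)&(h[...,2]>60);red[:215]=0;red[325:]=0;red[:,:290]=0;red[:,340:]=0
ys,xs=np.nonzero(red);P=np.array([onz(c,u,v,92)[:2] for u,v in zip(xs,ys)],np.float32)
l=cv2.fitLine(P,cv2.DIST_HUBER,0,.01,.01).ravel();print(len(xs),l,np.degrees(np.arctan2(l[1],l[0])))
for p in((259,167),(394,167),(327,101),(327,235)):print('mat',onz(c,*p,4).round(1))
"
```

```text
((308.5, 196.5), (33.0, 25.0), 90.0)
[ 447.2 -294.6  124. ]
[ 453.1 -316.3  124. ]
[ 423.  -324.5  124. ]
[ 416.9 -302.2  124. ]
handle [ 435.32786263 -309.32643777  124.        ]
726 [ 9.5415550e-01  2.9931137e-01  3.5072867e+02 -3.3607855e+02] 17.416246
mat [ 424.7 -240.     4. ]
mat [ 471.8 -412.     4. ]
mat [ 527.8 -304.2    4. ]
mat [ 355.3 -352.8    4. ]
```

```bash
python3 -c "
from h import *
st(); plan([433,-310.5,130],17.2,70,v=18)"
```

```text
t2.78 [ 428.7 -321.   199.1] [ 1.798e+02 -1.000e-01  1.540e+01] F [ 0.12  0.63 -0.31] op 0.708 q [-0.77  0.38  1.8   0.    0.96  0.53]
rows 4 dist 70.1 dyaw 1.8
[[0.0017, -0.0023, 0.0173, 0.2, -0.1, -0.4, 70], [0.0018, -0.0022, 0.0173, -0.0, 0.0, -0.4, 70], [0.0018, -0.0022, 0.0173, 0.0, 0.0, -0.4, 70], [0.0018, -0.0022, 0.0173, 0.0, 0.0, -0.4, 70]]
```

Call:
servo_tool(plan=[[0.0017, -0.0023, 0.015, 0.2, -0.1, -0.4, 70], [0.0018, -0.0022, 0.015, 0, 0, -0.4, 70], [0.0018, -0.0022, 0.015, 0, 0, -0.4, 70], [0.0018, -0.0022, 0.015, 0, 0, -0.4, 70], [0, 0, 0, 0, 0, 0, 70]])

```text
t: 3.2
eef_pos: [435.8, -306.7, 142.2]
tcp_rot: [3.135, -0.004, 0.309]
ft_force: [-1.1, -0.3, 0.3]
opening: 0.702
```

```bash
python3 -c "
from h import *
st(); plan([433,-310.5,72],17.2,70,v=14)"
```

```text
t3.20 [ 435.8 -306.7  142.2] [179.6  -0.3  17.7] F [-1.1  -0.28  0.29] op 0.702 q [-0.74  0.45  1.87  0.    0.82  0.52]
rows 6 dist 70.4 dyaw -0.5
[[-0.0007, 0.0004, 0.0117, 0.4, -0.3, 0.1, 70], [-0.0006, 0.0005, 0.0117, -0.0, -0.0, 0.1, 70], [-0.0006, 0.0005, 0.0117, 0.0, -0.0, 0.1, 70], [-0.0006, 0.0005, 0.0117, 0.0, -0.0, 0.1, 70], [-0.0006, 0.0005, 0.0117, 0.0, -0.0, 0.1, 70], [-0.0006, 0.0005, 0.0117, 0.0, -0.0, 0.1, 70]]
```

Call:
servo_tool(plan=[[-0.0007, 0.0004, 0.0117, 0.4, -0.3, 0.1, 70], [-0.0006, 0.0005, 0.0117, 0, 0, 0.1, 70], [-0.0006, 0.0005, 0.0117, 0, 0, 0.1, 70], [-0.0006, 0.0005, 0.0117, 0, 0, 0.1, 70], [-0.0006, 0.0005, 0.0087, 0, 0, 0.1, 70], [-0.0003, 0.0003, 0.006, 0, 0, 0, 70], [0, 0, 0, 0, 0, 0, 70]])

```text
t: 3.78
eef_pos: [436.4, -309.6, 82.3]
tcp_rot: [3.137, -0.002, 0.306]
ft_force: [-0.4, 0.5, 0.0]
opening: 0.7
```

```bash
python3 -c "
from h import *
st(); plan([433,-310.5,71],17.2,70,v=6)"
```

```text
t3.78 [ 436.4 -309.6   82.3] [ 1.797e+02 -1.000e-01  1.750e+01] F [-0.41  0.46  0.02] op 0.7 q [-0.74  0.54  1.91 -0.    0.68  0.52]
rows 2 dist 11.9 dyaw -0.3
[[-0.0018, -0.0001, 0.0057, 0.3, -0.1, 0.2, 70], [-0.0018, -0.0001, 0.0057, -0.0, -0.0, 0.2, 70]]
```

Call:
servo_tool(plan=[[-0.0018, 0, 0.006, 0.3, -0.1, 0.2, 70], [-0.0018, 0, 0.006, 0, 0, 0.2, 70], [0, 0, 0, 0, 0, 0, 20], [0, 0, 0, 0, 0, 0, 10], [0, 0, 0, 0, 0, 0, 0], [0, 0, 0, 0, 0, 0, 0], [0, 0, 0, 0, 0, 0, 0], [0, 0, 0, 0, 0, 0, 0]])

```text
t: 4.45
eef_pos: [433.4, -311.5, 71.1]
tcp_rot: [3.14, -0.002, 0.299]
ft_force: [-0.3, 0.2, 0.8]
opening: 0.334
```

```bash
python3 -c "
from h import *
st()"
```

```text
t4.45 [ 433.4 -311.5   71.1] [ 1.799e+02 -1.000e-01  1.710e+01] F [-0.3   0.22  0.81] op 0.334 q [-0.75  0.56  1.92  0.    0.66  0.52]
```

Call:
servo_tool(plan=[[0, 0, 0, 0, 0, 0, 0], [0, 0, 0, 0, 0, 0, 0], [0, 0, 0, 0, 0, 0, 0], [0, 0, 0, 0, 0, 0, 0], [0, 0, 0, 0, 0, 0, 0]])

```text
t: 4.87
eef_pos: [433.5, -311.3, 71.2]
tcp_rot: [3.14, -0.002, 0.299]
ft_force: [0.7, -0.7, 0.2]
opening: 0.254
```

```bash
python3 -c "
from h import *
st()"
```

```text
t4.87 [ 433.5 -311.3   71.2] [ 1.799e+02 -1.000e-01  1.710e+01] F [ 0.75 -0.74  0.17] op 0.254 q [-0.75  0.56  1.92  0.    0.66  0.52]
```

Call:
servo_tool(plan=[[0, 0, -0.01, 0, 0, 0, 0], [0, 0, -0.02, 0, 0, 0, 0], [0, 0, -0.025, 0, 0, 0, 0], [0, 0, -0.025, 0, 0, 0, 0], [0, 0, -0.025, 0, 0, 0, 0], [0, 0, -0.02, 0, 0, 0, 0]])

```text
t: 5.37
eef_pos: [430.8, -309.0, 198.6]
tcp_rot: [-3.132, 0.004, 0.298]
ft_force: [0.3, -0.6, -3.4]
opening: 0.252
```

```bash
python3 -c "
from h import *
st(); plan([420,-155,200],182,0,n=24)"
```

```text
t5.37 [ 430.8 -309.   198.6] [-179.4    0.3   17.1] F [ 0.33 -0.6  -3.37] op 0.252 q [-0.75  0.38  1.8   0.    0.97  0.52]
rows 24 dist 154.4 dyaw 164.9
[[0.0015, -0.0063, -0.0, -0.6, 0.2, -6.9, 0], [0.0022, -0.006, -0.0001, 0.0, 0.0, -6.9, 0], [0.0029, -0.0057, -0.0001, 0.0, 0.0, -6.9, 0], [0.0036, -0.0054, -0.0001, -0.0, 0.0, -6.9, 0], [0.0042, -0.0049, -0.0001, 0.0, 0.0, -6.9, 0], [0.0047, -0.0044, -0.0001, 0.0, 0.0, -6.9, 0], [0.0052, -0.0038, -0.0001, 0.0, 0.0, -6.9, 0], [0.0056, -0.0031, -0.0001, 0.0, 0.0, -6.9, 0], [0.006, -0.0024, -0.0001, 0.0, 0.0, -6.9, 0], [0.0062, -0.0017, -0.0001, 0.0, 0.0, -6.9, 0], [0.0064, -0.0009, -0.0001, 0.0, 0.0, -6.9, 0], [0.0064, -0.0002, -0.0001, 0.0, 0.0, -6.9, 0], [0.0064, 0.0006, -0.0001, 0.0, 0.0, -6.9, 0], [0.0063, 0.0014, -0.0001, -0.0, 0.0, -6.9, 0], [0.0061, 0.0021, -0.0001, 0.0, 0.0, -6.9, 0], [0.0058, 0.0028, -0.0001, -0.0, 0.0, -6.9, 0], [0.0054, 0.0035, -0.0001, 0.0, 0.0, -6.9, 0], [0.0049, 0.0041, -0.0001, -0.0, 0.0, -6.9, 0], [0.0044, 0.0047, -0.0001, 0.0, 0.0, -6.9, 0], [0.0038, 0.0052, -0.0001, 0.0, 0.0, -6.9, 0], [0.0032, 0.0056, -0.0001, 0.0, 0.0, -6.9, 0], [0.0025, 0.0059, -0.0001, 0.0, 0.0, -6.9, 0], [0.0017, 0.0062, -0.0001, -0.0, 0.0, -6.9, 0], [0.001, 0.0064, -0.0001, -0.0, 0.0, -6.9, 0]]
```

Call:
servo_tool(plan=[[0.0015, -0.0063, 0, -0.5, 0.2, -5, 0], [0.0022, -0.006, 0, 0, 0, -6.9, 0], [0.0029, -0.0057, 0, 0, 0, -6.9, 0], [0.0036, -0.0054, 0, 0, 0, -6.9, 0], [0.0042, -0.0049, 0, 0, 0, -6.9, 0], [0.0047, -0.0044, 0, 0, 0, -6.9, 0], [0.0052, -0.0038, 0, 0, 0, -6.9, 0], [0.0056, -0.0031, 0, 0, 0, -6.9, 0]])

```text
t: 6.03
eef_pos: [427.1, -255.8, 208.4]
tcp_rot: [3.135, 0.002, 1.259]
ft_force: [-0.0, -0.4, -4.4]
opening: 0.253
```

Call:
servo_tool(plan=[[0.006, -0.0024, 0, 0, 0, -6.9, 0], [0.0062, -0.0017, 0, 0, 0, -6.9, 0], [0.0064, -0.0009, 0, 0, 0, -6.9, 0], [0.0064, -0.0002, 0, 0, 0, -6.9, 0], [0.0064, 0.0006, 0, 0, 0, -6.9, 0], [0.0063, 0.0014, 0, 0, 0, -6.9, 0], [0.0061, 0.0021, 0, 0, 0, -6.9, 0], [0.0058, 0.0028, 0, 0, 0, -6.9, 0]])

```text
t: 6.7
eef_pos: [419.2, -199.6, 211.8]
tcp_rot: [3.141, 0.003, 2.259]
ft_force: [-0.2, 0.2, -4.2]
opening: 0.252
```

```bash
python3 -c "
from h import *
st(); plan([430,-155,190],182,0,n=24)"
```

```text
t6.70 [ 419.2 -199.6  211.8] [180.    0.2 129.4] F [-0.22  0.19 -4.18] op 0.252 q [-0.59  0.27  1.94 -0.    0.93 -1.27]
rows 8 dist 50.8 dyaw 52.6
[[0.0035, 0.0046, 0.0027, 0.0, 0.2, -6.6, 0], [0.0029, 0.005, 0.0027, 0.0, 0.0, -6.6, 0], [0.0023, 0.0053, 0.0027, -0.0, 0.0, -6.6, 0], [0.0017, 0.0055, 0.0027, 0.0, 0.0, -6.6, 0], [0.0011, 0.0056, 0.0027, 0.0, 0.0, -6.6, 0], [0.0004, 0.0057, 0.0027, 0.0, 0.0, -6.6, 0], [-0.0002, 0.0057, 0.0027, 0.0, 0.0, -6.6, 0], [-0.0009, 0.0057, 0.0027, 0.0, 0.0, -6.6, 0]]
```

Call:
servo_tool(plan=[[0.0035, 0.0046, 0.0027, 0, 0.2, -6.6, 0], [0.0029, 0.005, 0.0027, 0, 0, -6.6, 0], [0.0023, 0.0053, 0.0027, 0, 0, -6.6, 0], [0.0017, 0.0055, 0.0027, 0, 0, -6.6, 0], [0.0011, 0.0056, 0.0027, 0, 0, -6.6, 0], [0.0004, 0.0057, 0.0027, 0, 0, -6.6, 0], [-0.0002, 0.0057, 0.0027, 0, 0, -6.6, 0], [-0.0009, 0.0057, 0.0027, 0, 0, -4, 0]])

```text
t: 7.37
eef_pos: [426.0, -150.5, 193.5]
tcp_rot: [3.139, -0.003, -3.099]
ft_force: [-0.5, 0.1, -4.3]
opening: 0.249
```

Call:
servo_tool(plan=[[0, 0, 0, 0, 0, 0, 0], [0, 0, 0, 0, 0, 0, 0]])

```text
t: 7.53
eef_pos: [425.3, -149.3, 193.9]
tcp_rot: [3.138, -0.004, -3.096]
ft_force: [0.1, 0.9, -3.1]
opening: 0.25
```

Run:
```python
from h import *
st()
c=cam('wrist','w2.png')
print('lip',proj(c,[686,-150,140]),'FL',proj(c,[679,-58,140]),'stop',proj(c,[607,-150,105]))
s=cam('side');cv2.imwrite('pics/s3.png',cv2.resize(s['img'][100:300,260:520],None,fx=3,fy=3,interpolation=cv2.INTER_CUBIC))
```

```text
t7.53 [ 425.3 -149.3  193.9] [ 179.8   -0.2 -177.4] F [ 0.14  0.94 -3.13] op 0.25 q [-0.48  0.27  1.99  0.    0.88 -2.1 ]
lip [308.55186933 439.00569769] FL [392.90779569 436.74763265] stop [311.98414231 354.36747794]
```

View pics/w2.png

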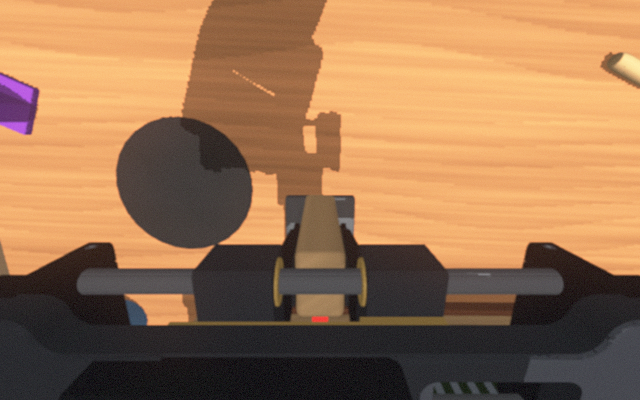

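Run:
```python
from h import *
plan([440,-159,165],182.1,0,v=10)
c=cam('wrist');i=c['img'];g=cv2.cvtColor(i,cv2.COLOR_BGR2HSV)
m=((g[...,2]<95)&(g[...,1]<110)).astype(np.uint8);m[:112]=0;m[253:]=0;m[:,:105]=0;m[:,262:]=0
cn=max(cv2.findContours(cv2.morphologyEx(m,cv2.MORPH_OPEN,np.ones((5,5))),0,1)[0],key=cv2.contourArea)
W=np.array([onz(c,*p[0],4)[:2] for p in cn],np.float32);print(cv2.minEnclosingCircle(W),cv2.boundingRect(cn))
for p in((117,182),(252,182),(184.5,116),(184.5,248)):print('mat',onz(c,*p,4).round(1))
```

```text
rows 4 dist 33.7 dyaw -0.4
[[-0.0036, -0.0025, 0.0072, 0.2, -0.2, 0.1, 0], [-0.0036, -0.0025, 0.0072, 0.0, -0.0, 0.1, 0], [-0.0036, -0.0025, 0.0072, 0.0, -0.0, 0.1, 0], [-0.0036, -0.0025, 0.0072, -0.0, -0.0, 0.1, 0]]
((457.9326477050781, -310.9386291503906), 111.3492202758789) (118, 118, 144, 135)
mat [ 438.9 -416.3    4. ]
mat [ 431.2 -238.5    4. ]
mat [ 351.1 -320.5    4. ]
mat [ 530.4 -335.5    4. ]
```

Call:
servo_tool(plan=[[-0.0036, -0.0025, 0.0072, 0.2, -0.2, 0.1, 0], [-0.0036, -0.0025, 0.0072, 0, 0, 0.1, 0], [-0.0036, -0.0025, 0.0072, 0, 0, 0.1, 0], [-0.0036, -0.0025, 0.0072, 0, 0, 0.1, 0], [0, 0, 0, 0, 0, 0, 0]])

```text
t: 8.1
eef_pos: [441.8, -161.3, 162.3]
tcp_rot: [-3.14, 0.001, -3.11]
ft_force: [0.1, -0.2, -4.6]
opening: 0.252
```

Run:
```python
from h import *
st();plan([515,-156,165],182.1,0,v=12)
```

```text
t8.10 [ 441.8 -161.3  162.3] [-1.799e+02  1.000e-01 -1.782e+02] F [ 0.06 -0.23 -4.57] op 0.252 q [-0.49  0.34  1.99 -0.    0.81 -2.09]
rows 7 dist 73.4 dyaw 0.3
[[-0.0105, 0.0004, -0.0004, -0.1, 0.1, -0.0, 0], [-0.0105, 0.0004, -0.0004, 0.0, 0.0, -0.0, 0], [-0.0105, 0.0004, -0.0004, 0.0, 0.0, -0.0, 0], [-0.0105, 0.0004, -0.0004, 0.0, 0.0, -0.0, 0], [-0.0105, 0.0004, -0.0004, 0.0, 0.0, -0.0, 0], [-0.0105, 0.0004, -0.0004, 0.0, 0.0, -0.0, 0], [-0.0105, 0.0004, -0.0004, 0.0, 0.0, -0.0, 0]]
```

Call:
servo_tool(plan=[[-0.0105, 0.0004, -0.001, -0.1, 0.1, 0, 0], [-0.0105, 0.0004, -0.001, 0, 0, 0, 0], [-0.0105, 0.0004, -0.0004, 0, 0, 0, 0], [-0.0105, 0.0004, -0.0004, 0, 0, 0, 0], [-0.0105, 0.0004, -0.0004, 0, 0, 0, 0], [-0.0105, 0.0004, -0.0004, 0, 0, 0, 0], [-0.008, 0.0004, 0, 0, 0, 0, 0], [0, 0, 0, 0, 0, 0, 0]])

```text
t: 8.77
eef_pos: [522.2, -155.5, 165.8]
tcp_rot: [3.141, 0.0, -3.111]
ft_force: [0.1, 0.2, -4.3]
opening: 0.253
```

Run:
```python
from h import *
st();plan([524,-156,165],182.1,0,v=5)
s=cam('side');t=cam('top');T=np.eye(3)
a=cv2.resize(s['img'][150:240,350:450],None,fx=6,fy=6,interpolation=cv2.INTER_CUBIC)
b=cv2.resize(t['img'][120:210,330:400],None,fx=6,fy=6,interpolation=cv2.INTER_CUBIC)
cv2.imwrite('pics/d.png',cv2.resize(np.hstack([a,b]),None,fx=.78,fy=.78,interpolation=cv2.INTER_AREA))
```

```text
t8.77 [ 522.2 -155.5  165.8] [ 180.     0.  -178.2] F [ 0.08  0.19 -4.34] op 0.253 q [-0.41  0.44  1.81  0.    0.89 -2.01]
rows 1 dist 2.0 dyaw 0.3
[[-0.0018, -0.0005, 0.0008, 0.0, 0.0, -0.3, 0]]
```

View pics/d.png

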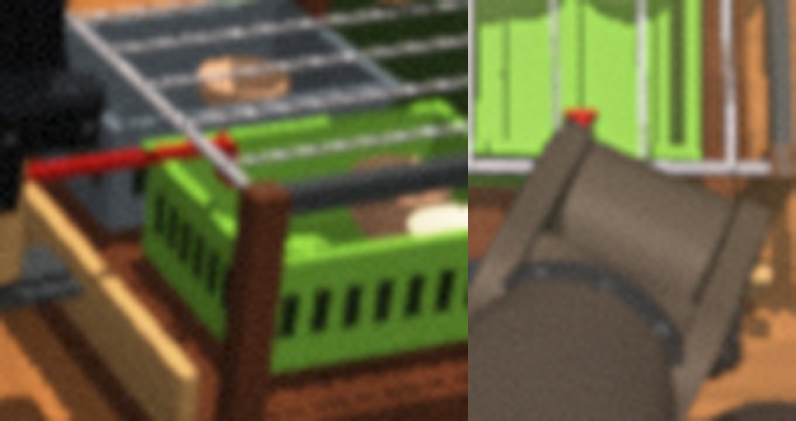

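Run:
```python
from h import *
t=cam('top');s=cam('side')
U=lambda a,b:[330+(a-468+.5)/4.68-.5,120+(b+.5)/4.68-.5]
S=lambda a,b:[350+(a+.5)/4.68-.5,150+(b+.5)/4.68-.5]
print('blade top',onz(t,*U(580,110),185),onz(t,*U(580,126),185))
h=cv2.cvtColor(t['img'],cv2.COLOR_BGR2HSV);
# green rim left column profile, right column
for x in(378,376,370,365):print(x,[tuple(int(a) for a in h[y,x]) for y in range(148,162)])
for y in range(150,160):print(y,onz(t,372,y,140)[0].round(1),end='; ')
# side: predicted image of tip & of lip points for candidate fronts
f=lambda X:((proj(s,X)-[350,150])*4.68).round()
n=np.array([np.cos(.035),np.sin(.035),0])
tip=np.array([522.2,-155.5,183.6])+170*n
print('tip',tip,f(tip-[0,0,29]),'shank end',f(tip))
for fr in(676,681,686):print(fr,[f([fr+(-150-y)*.036,y,140]) for y in(-60,-100,-150)])
```

```text
blade top [ 696.85804676 -151.3316227   185.        ] [ 684.73883517 -151.54580812  185.        ]
378 [(42, 151, 204), (42, 151, 205), (43, 147, 206), (43, 150, 207), (42, 153, 217), (43, 137, 206), (42, 64, 182), (15, 16, 191), (5, 16, 171), (6, 42, 115), (13, 114, 83), (13, 100, 89), (19, 80, 89), (14, 73, 101)]
376 [(43, 151, 166), (42, 149, 168), (43, 146, 177), (43, 152, 199), (43, 150, 217), (43, 139, 192), (43, 57, 171), (15, 14, 187), (4, 12, 168), (12, 42, 110), (15, 92, 86), (15, 82, 93), (17, 72, 99), (15, 76, 104)]
370 [(43, 151, 183), (43, 148, 186), (43, 150, 191), (43, 152, 205), (43, 160, 206), (44, 115, 186), (41, 28, 182), (176, 10, 179), (11, 27, 132), (14, 69, 104), (18, 75, 99), (15, 72, 110), (15, 73, 108), (15, 69, 115)]
365 [(43, 138, 218), (43, 138, 218), (43, 137, 219), (43, 138, 222), (43, 135, 209), (42, 118, 162), (30, 76, 107), (17, 77, 100), (18, 76, 107), (14, 74, 107), (16, 79, 110), (16, 75, 112), (18, 73, 112), (17, 64, 115)]
150 691.8; 151 688.1; 152 684.5; 153 680.8; 154 677.2; 155 673.5; 156 669.9; 157 666.3; 158 662.6; 159 659.0; tip [ 692.09588563 -149.55121472  183.6       ] [215. 178.] shank end [219. 141.]
676 [array([136., 144.]), array([161., 168.]), array([193., 200.])]
681 [array([143., 143.]), array([167., 168.]), array([199., 199.])]
686 [array([149., 143.]), array([174., 167.]), array([206., 198.])]
```

Call:
servo_tool(plan=[[-0.003, 0, 0.001, 0, 0, -0.2, 0], [-0.003, 0, 0.003, 0, 0, 0, 0], [0, 0, 0.006, 0, 0, 0, 0], [0, 0, 0.004, 0, 0, 0, 0], [0, 0, 0, 0, 0, 0, 0]])

```text
t: 9.38
eef_pos: [525.2, -155.6, 150.6]
tcp_rot: [3.141, -0.002, -3.108]
ft_force: [-0.8, 0.5, -3.7]
opening: 0.245
```

Run:
```python
from h import *
st();plan([527,-156,135],182.1,0,v=5)
```

```text
t9.38 [ 525.2 -155.6  150.6] [ 1.799e+02 -1.000e-01 -1.781e+02] F [-0.83  0.53 -3.65] op 0.245 q [-0.41  0.46  1.82  0.    0.86 -2.01]
rows 4 dist 15.7 dyaw 0.2
[[-0.0005, -0.0001, 0.0039, 0.1, -0.1, -0.1, 0], [-0.0005, -0.0001, 0.0039, 0.0, 0.0, -0.1, 0], [-0.0005, -0.0001, 0.0039, 0.0, 0.0, -0.1, 0], [-0.0005, -0.0001, 0.0039, 0.0, 0.0, -0.1, 0]]
```

Call:
servo_tool(plan=[[-0.0005, 0, 0.003, 0, 0, 0, 0], [-0.0005, 0, 0.003, 0, 0, 0, 0], [0, 0, 0, 0, 0, 0, 0]])

```text
t: 9.63
eef_pos: [525.9, -155.6, 143.4]
tcp_rot: [3.14, -0.003, -3.109]
ft_force: [0.2, 0.1, -3.5]
opening: 0.248
```

Call:
servo_tool(plan=[[0, 0, 0.004, 0, 0, 0, 0], [0, 0, 0.004, 0, 0, 0, 0], [0, 0, 0, 0, 0, 0, 0]])

```text
t: 9.88
eef_pos: [525.9, -155.6, 134.6]
tcp_rot: [3.14, -0.002, -3.109]
ft_force: [0.0, 0.1, -4.9]
opening: 0.251
```

Run:
```python
from h import *
st();plan([527,-156,134],182.1,0,v=5)
```

```text
t9.88 [ 525.9 -155.6  134.6] [ 1.799e+02 -1.000e-01 -1.781e+02] F [ 0.05  0.1  -4.93] op 0.251 q [-0.41  0.48  1.83  0.    0.83 -2.01]
rows 1 dist 1.4 dyaw 0.2
[[-0.0011, -0.0004, 0.0006, 0.1, -0.1, -0.2, 0]]
```

Call:
servo_tool(plan=[[0.002, 0, 0, 0, 0, 0, 0], [0.002, 0, 0, 0, 0, 0, 0], [0.002, 0, 0, 0, 0, 0, 0], [0.002, 0, 0, 0, 0, 0, 0]])

```text
t: 10.22
eef_pos: [517.4, -155.9, 134.5]
tcp_rot: [3.14, -0.002, -3.108]
ft_force: [3.0, 0.0, -4.4]
opening: 0.252
```

Call:
servo_tool(plan=[[0.002, 0, 0, 0, 0, 0, 0], [0.002, 0, 0, 0, 0, 0, 0]])

```text
t: 10.38
eef_pos: [513.7, -156.2, 134.9]
tcp_rot: [3.141, -0.001, -3.109]
ft_force: [2.6, -0.9, -5.7]
opening: 0.25
```

Call:
servo_tool(plan=[[0.002, 0, 0, 0, 0, 0, 0], [0.002, 0, 0, 0, 0, 0, 0]])

```text
t: 10.55
eef_pos: [509.7, -156.4, 135.1]
tcp_rot: [3.141, 0.001, -3.109]
ft_force: [2.8, 0.5, -5.4]
opening: 0.252
```

Call:
servo_tool(plan=[[0.002, 0, 0, 0, 0, 0, 0], [0.002, 0, 0, 0, 0, 0, 0]])

```text
t: 10.72
eef_pos: [505.5, -156.7, 135.2]
tcp_rot: [3.141, 0.001, -3.109]
ft_force: [4.0, -1.0, -4.8]
opening: 0.248
```

Call:
servo_tool(plan=[[0.003, 0, 0, 0, 0, 0, 0], [0.003, 0, 0, 0, 0, 0, 0], [0.003, 0, 0, 0, 0, 0, 0], [0.003, 0, 0, 0, 0, 0, 0], [0.003, 0, 0, 0, 0, 0, 0], [0.003, 0, 0, 0, 0, 0, 0], [0.003, 0, 0, 0, 0, 0, 0], [0.003, 0, 0, 0, 0, 0, 0]])

```text
t: 11.38
eef_pos: [479.0, -157.5, 135.2]
tcp_rot: [3.142, 0.002, -3.109]
ft_force: [2.6, -1.0, -5.7]
opening: 0.253
```

Call:
servo_tool(plan=[[0.003, 0, 0, 0, 0, 0, 0], [0.003, 0, 0, 0, 0, 0, 0], [0.002, 0, 0, 0, 0, 0, 0], [0.002, 0, 0, 0, 0, 0, 0], [0.001, 0, 0, 0, 0, 0, 0]])

```text
t: 11.8
eef_pos: [466.4, -158.0, 135.4]
tcp_rot: [-3.142, 0.002, -3.109]
ft_force: [2.8, -0.1, -4.7]
opening: 0.252
```

Run:
```python
from h import *
st()
t=cam('top');s=cam('side')
a=cv2.resize(s['img'][150:240,350:450],None,fx=6,fy=6,interpolation=cv2.INTER_CUBIC)
b=cv2.resize(t['img'][120:210,310:400],None,fx=6,fy=6,interpolation=cv2.INTER_CUBIC)
cv2.imwrite('pics/e.png',cv2.resize(np.hstack([a,b]),None,fx=.7,fy=.7,interpolation=cv2.INTER_AREA))
```

```text
t11.80 [ 466.4 -158.   135.4] [-1.800e+02  1.000e-01 -1.781e+02] F [ 2.81 -0.09 -4.71] op 0.252 q [-0.46  0.41  1.97  0.    0.76 -2.07]
```

View pics/e.png

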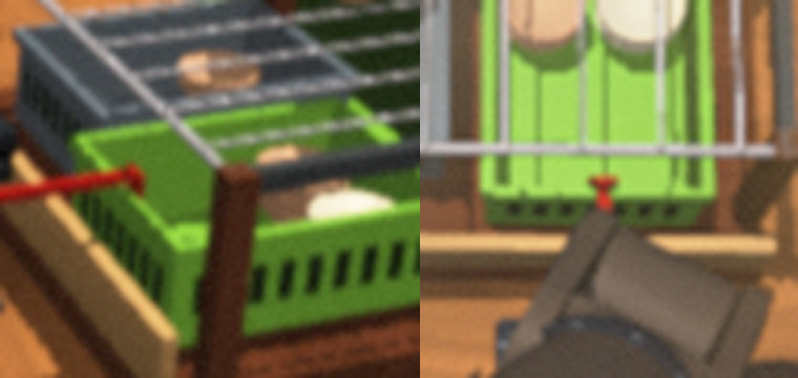

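Call:
servo_tool(plan=[[0.003, 0, 0, 0, 0, 0, 0], [0.003, 0, 0, 0, 0, 0, 0], [0.003, 0, 0, 0, 0, 0, 0], [0.002, 0, 0, 0, 0, 0, 0], [0.001, 0, 0, 0, 0, 0, 0]])

```text
t: 12.32
eef_pos: [453.8, -158.4, 135.4]
tcp_rot: [-3.141, 0.002, -3.109]
ft_force: [3.1, 0.3, -5.0]
opening: 0.253
```

Call:
servo_tool(plan=[[0.001, 0, 0, 0, 0, 0, 0], [0.001, 0, 0, 0, 0, 0, 0], [0.001, 0, 0, 0, 0, 0, 0]])

```text
t: 12.57
eef_pos: [450.4, -158.5, 135.4]
tcp_rot: [-3.141, 0.002, -3.109]
ft_force: [3.6, -0.5, -6.2]
opening: 0.252
```

Run:
```python
from h import *
st()
t=cam('top');h=cv2.cvtColor(t['img'],cv2.COLOR_BGR2HSV);g=(h[...,0]>35)&(h[...,0]<50)&(h[...,1]>100)&(h[...,2]>140)
for x in(328,335,342,360,366,372,376):
  ys=np.nonzero(g[130:182,x])[0]+130; print(x,ys[-3:], [int(v) for v in h[166:184,x,2]])
```

```text
t12.57 [ 450.4 -158.5  135.4] [-1.800e+02  1.000e-01 -1.781e+02] F [ 3.58 -0.54 -6.19] op 0.252 q [-0.48  0.39  2.    0.    0.74 -2.08]
328 [169 170 171] [122, 125, 162, 209, 225, 190, 125, 95, 88, 115, 200, 234, 226, 175, 114, 95, 93, 84]
335 [169 170 171] [222, 222, 222, 224, 225, 189, 124, 87, 87, 119, 197, 234, 235, 197, 122, 96, 96, 85]
342 [169 170 171] [221, 219, 221, 223, 223, 189, 127, 88, 83, 107, 199, 237, 236, 196, 122, 95, 95, 85]
360 [169 170 171] [218, 219, 221, 220, 221, 194, 138, 98, 87, 108, 196, 235, 235, 202, 128, 90, 92, 96]
366 [170 171 172] [218, 219, 219, 219, 221, 194, 144, 94, 87, 107, 196, 237, 236, 205, 138, 99, 92, 88]
372 [169 170 171] [211, 208, 207, 214, 220, 193, 137, 92, 80, 106, 193, 236, 234, 203, 138, 99, 96, 92]
376 [170 171 172] [119, 103, 133, 190, 220, 208, 159, 102, 72, 107, 193, 235, 232, 204, 136, 99, 98, 96]
```

Call:
servo_tool(plan=[[0.001, 0, 0, 0, 0, 0, 0], [0.001, 0, 0, 0, 0, 0, 0], [0.001, 0, 0, 0, 0, 0, 0]])

```text
t: 12.87
eef_pos: [447.2, -158.7, 135.4]
tcp_rot: [-3.141, 0.002, -3.109]
ft_force: [2.9, -0.6, -5.0]
opening: 0.254
```

Call:
servo_tool(plan=[[0.001, 0, 0, 0, 0, 0, 0], [0.0005, 0, 0, 0, 0, 0, 0]])

```text
t: 13.03
eef_pos: [445.5, -158.7, 135.4]
tcp_rot: [-3.141, 0.002, -3.109]
ft_force: [4.2, -0.2, -4.8]
opening: 0.254
```

Call:
servo_tool(plan=[[0.0005, 0, 0, 0, 0, 0, 0], [0.0005, 0, 0, 0, 0, 0, 0]])

```text
t: 13.2
eef_pos: [444.4, -158.7, 135.4]
tcp_rot: [-3.141, 0.002, -3.109]
ft_force: [2.9, 0.9, -5.6]
opening: 0.248
```

Call:
servo_tool(plan=[[0.0005, 0, 0, 0, 0, 0, 0], [0.0005, 0, 0, 0, 0, 0, 0]])

```text
t: 13.37
eef_pos: [443.3, -158.8, 135.4]
tcp_rot: [-3.141, 0.002, -3.109]
ft_force: [3.5, 0.8, -5.2]
opening: 0.253
```

Call:
servo_tool(plan=[[0.0005, 0, 0, 0, 0, 0, 0], [0.0005, 0, 0, 0, 0, 0, 0]])

```text
t: 13.53
eef_pos: [442.2, -158.8, 135.4]
tcp_rot: [-3.141, 0.002, -3.109]
ft_force: [3.3, 0.5, -5.1]
opening: 0.252
```

Call:
servo_tool(plan=[[0.0004, 0, 0, 0, 0, 0, 0], [0.0004, 0, 0, 0, 0, 0, 0]])

```text
t: 13.7
eef_pos: [441.3, -158.8, 135.4]
tcp_rot: [-3.141, 0.002, -3.109]
ft_force: [2.9, -0.1, -5.3]
opening: 0.251
```

Call:
servo_tool(plan=[[0.0004, 0, 0, 0, 0, 0, 0]])

```text
t: 13.78
eef_pos: [440.9, -158.8, 135.4]
tcp_rot: [-3.141, 0.002, -3.109]
ft_force: [2.8, 0.3, -5.3]
opening: 0.251
```

Call:
servo_tool(plan=[[0.0004, 0, 0, 0, 0, 0, 0]])

```text
t: 13.87
eef_pos: [440.4, -158.9, 135.4]
tcp_rot: [-3.141, 0.002, -3.109]
ft_force: [3.6, 0.6, -4.5]
opening: 0.251
```

Call:
servo_tool(plan=[[0.0004, 0, 0, 0, 0, 0, 0], [0.0004, 0, 0, 0, 0, 0, 0], [0.0004, 0, 0, 0, 0, 0, 0]])

```text
t: 14.12
eef_pos: [440.1, -159.1, 135.5]
tcp_rot: [-3.141, 0.004, -3.109]
ft_force: [7.2, 0.7, -6.7]
opening: 0.248
```

Call:
servo_tool(plan=[[0.0005, 0, 0, 0, 0, 0, 0]])

```text
t: 14.2
eef_pos: [440.2, -159.2, 135.6]
tcp_rot: [-3.14, 0.006, -3.109]
ft_force: [7.9, 0.9, -7.2]
opening: 0.256
```

Call:
servo_tool(plan=[[0.0008, 0, 0, 0, 0, 0, 0]])

```text
t: 14.28
eef_pos: [440.1, -159.4, 135.6]
tcp_rot: [-3.14, 0.007, -3.109]
ft_force: [10.1, 1.5, -8.3]
opening: 0.25
```

Call:
servo_tool(plan=[[0.0005, 0, 0, 0, 0, 0, 0]])

```text
t: 14.37
eef_pos: [440.2, -159.5, 135.7]
tcp_rot: [-3.139, 0.008, -3.108]
ft_force: [5.3, 1.0, -5.2]
opening: 0.253
```

Call:
servo_tool(plan=[[0.0008, 0.0001, 0.0001, 0, -0.1, 0, 0], [0.0008, 0.0001, 0.0001, 0, -0.1, 0, 0]])

```text
t: 14.53
eef_pos: [440.2, -159.7, 135.6]
tcp_rot: [-3.138, 0.015, -3.108]
ft_force: [9.0, 1.7, -7.2]
opening: 0.25
```

Call:
servo_tool(plan=[[0.0008, 0.0001, 0.0001, 0, -0.1, 0, 0], [0.0008, 0.0001, 0.0001, 0, -0.1, 0, 0]])

```text
t: 14.7
eef_pos: [440.3, -159.9, 135.6]
tcp_rot: [-3.137, 0.022, -3.108]
ft_force: [8.8, 1.3, -8.2]
opening: 0.253
```

Call:
servo_tool(plan=[[0.0008, 0.0001, 0, 0.1, 0.2, 0, 0], [0.0008, 0.0002, 0, 0.1, 0.2, 0, 0]])

```text
t: 14.87
eef_pos: [440.3, -160.0, 136.0]
tcp_rot: [-3.132, 0.019, -3.108]
ft_force: [5.7, 1.6, -4.4]
opening: 0.249
```

Call:
servo_tool(plan=[[0.0009, 0.0002, 0, 0.1, 0.2, 0, 0], [0.0009, 0.0002, 0, 0.1, 0.2, 0, 0]])

```text
t: 15.03
eef_pos: [440.2, -160.1, 136.6]
tcp_rot: [-3.127, 0.017, -3.108]
ft_force: [6.6, 1.1, -4.7]
opening: 0.248
```

Call:
servo_tool(plan=[[0.0009, 0.0002, 0, 0.1, 0.2, 0, 0], [0.0009, 0.0002, 0, 0.1, 0.2, 0, 0]])

```text
t: 15.2
eef_pos: [440.2, -160.1, 137.2]
tcp_rot: [-3.122, 0.014, -3.107]
ft_force: [6.8, 1.3, -5.6]
opening: 0.252
```

Call:
servo_tool(plan=[[0.0009, 0.0001, 0.0003, -0.2, 0.05, 0, 0], [0.0009, 0.0001, 0.0003, -0.2, 0.05, 0, 0]])

```text
t: 15.37
eef_pos: [440.3, -160.2, 137.0]
tcp_rot: [-3.127, 0.016, -3.107]
ft_force: [9.2, 1.1, -7.7]
opening: 0.25
```

Call:
servo_tool(plan=[[0.0009, 0.0001, 0.0003, -0.2, 0.05, 0, 0], [0.0009, 0.0001, 0.0003, -0.2, 0.05, 0, 0]])

```text
t: 15.53
eef_pos: [440.2, -160.4, 136.6]
tcp_rot: [-3.133, 0.018, -3.107]
ft_force: [8.8, 1.5, -6.7]
opening: 0.254
```

Call:
servo_tool(plan=[[0.001, 0.0002, 0.0002, -0.1, 0.05, 0, 0], [0.001, 0.0002, 0.0002, -0.1, 0.05, 0, 0]])

```text
t: 15.7
eef_pos: [440.3, -160.5, 136.5]
tcp_rot: [-3.135, 0.02, -3.106]
ft_force: [9.6, 1.7, -8.2]
opening: 0.248
```

Call:
servo_tool(plan=[[0.001, 0.0002, 0.0002, -0.1, 0.05, 0, 0], [0.001, 0.0002, 0.0002, -0.1, 0.05, 0, 0]])

```text
t: 15.87
eef_pos: [440.3, -160.5, 136.2]
tcp_rot: [-3.137, 0.023, -3.106]
ft_force: [9.8, 1.4, -8.0]
opening: 0.254
```

Call:
servo_tool(plan=[[0.001, 0.0002, 0.0002, -0.1, 0.05, 0, 0], [0.001, 0.0002, 0.0002, -0.1, 0.05, 0, 0]])

```text
t: 16.03
eef_pos: [440.3, -160.6, 136.0]
tcp_rot: [-3.14, 0.025, -3.106]
ft_force: [10.1, 1.0, -9.0]
opening: 0.25
```

Call:
servo_tool(plan=[[0.001, 0.0002, 0.0002, -0.1, 0.05, 0, 0], [0.001, 0.0002, 0.0002, -0.1, 0.05, 0, 0]])

```text
t: 16.2
eef_pos: [440.3, -160.6, 135.7]
tcp_rot: [3.141, 0.027, -3.105]
ft_force: [10.4, 1.2, -8.5]
opening: 0.251
```

Call:
servo_tool(plan=[[0.001, 0.0002, 0.0002, -0.1, 0.05, 0, 0], [0.001, 0.0002, 0.0002, -0.1, 0.05, 0, 0]])

```text
t: 16.37
eef_pos: [440.3, -160.7, 135.5]
tcp_rot: [3.139, 0.03, -3.105]
ft_force: [10.5, 1.8, -8.4]
opening: 0.252
```

Call:
servo_tool(plan=[[0.001, 0.0002, 0, 0, 0.12, 0, 0], [0.001, 0.0002, 0, 0, 0.12, 0, 0]])

```text
t: 16.53
eef_pos: [440.3, -160.8, 135.6]
tcp_rot: [3.14, 0.03, -3.105]
ft_force: [10.3, 1.9, -8.4]
opening: 0.248
```

Call:
servo_tool(plan=[[0.001, 0.0002, 0, 0, 0.12, 0, 0], [0.001, 0.0002, 0, 0, 0.12, 0, 0]])

```text
t: 16.7
eef_pos: [440.4, -160.8, 135.8]
tcp_rot: [-3.141, 0.029, -3.105]
ft_force: [9.8, 2.4, -8.4]
opening: 0.248
```

Call:
servo_tool(plan=[[0.0011, 0.0002, 0.0003, 0, 0.25, 0, 0], [0.0011, 0.0002, 0.0003, 0, 0.25, 0, 0]])

```text
t: 16.87
eef_pos: [440.3, -161.0, 135.8]
tcp_rot: [-3.139, 0.026, -3.104]
ft_force: [7.3, 2.0, -1.1]
opening: 0.254
```

Call:
servo_tool(plan=[[0.0011, 0.0002, 0.0004, 0, 0.25, 0, 0], [0.0011, 0.0002, 0.0004, 0, 0.25, 0, 0]])

```text
t: 17.03
eef_pos: [440.3, -161.3, 136.1]
tcp_rot: [-3.137, 0.022, -3.104]
ft_force: [6.4, 1.8, -1.4]
opening: 0.252
```

Call:
servo_tool(plan=[[0.0011, 0.0002, 0.0004, 0, 0.25, 0, 0], [0.0011, 0.0002, 0.0004, 0, 0.25, 0, 0]])

```text
t: 17.2
eef_pos: [440.3, -161.5, 136.4]
tcp_rot: [-3.134, 0.019, -3.104]
ft_force: [5.7, 2.3, -1.2]
opening: 0.251
```

Call:
servo_tool(plan=[[0.0011, 0.0003, 0.0002, 0, 0.15, 0, 0], [0.0011, 0.0003, 0.0002, 0, 0.15, 0, 0]])

```text
t: 17.37
eef_pos: [440.4, -161.5, 136.8]
tcp_rot: [-3.132, 0.019, -3.104]
ft_force: [9.7, 1.7, -8.0]
opening: 0.251
```

Call:
servo_tool(plan=[[0.0011, 0.0003, 0.0002, 0, 0.15, 0, 0], [0.0011, 0.0003, 0.0002, 0, 0.15, 0, 0]])

```text
t: 17.53
eef_pos: [440.4, -161.4, 136.9]
tcp_rot: [-3.13, 0.019, -3.103]
ft_force: [9.8, 1.1, -6.5]
opening: 0.251
```

Call:
servo_tool(plan=[[0.001, 0.0002, 0.0002, -0.05, 0.15, 0, 0], [0.001, 0.0002, 0.0002, -0.05, 0.15, 0, 0]])

```text
t: 17.7
eef_pos: [440.4, -161.5, 137.0]
tcp_rot: [-3.13, 0.018, -3.103]
ft_force: [8.6, 1.4, -6.2]
opening: 0.252
```

Call:
servo_tool(plan=[[0.001, 0.0002, 0.0002, -0.05, 0.15, 0, 0], [0.001, 0.0002, 0.0002, -0.05, 0.15, 0, 0]])

```text
t: 17.87
eef_pos: [440.4, -161.6, 137.1]
tcp_rot: [-3.131, 0.018, -3.103]
ft_force: [8.0, 1.3, -6.0]
opening: 0.251
```

Call:
servo_tool(plan=[[0.001, 0.0002, 0.0002, -0.05, 0.14, 0, 0], [0.001, 0.0002, 0.0002, -0.05, 0.14, 0, 0]])

```text
t: 18.03
eef_pos: [440.4, -161.6, 137.2]
tcp_rot: [-3.131, 0.017, -3.103]
ft_force: [8.6, 0.2, -5.8]
opening: 0.249
```

Call:
servo_tool(plan=[[0.001, 0.0002, 0.0002, -0.05, 0.14, 0, 0], [0.001, 0.0002, 0.0002, -0.05, 0.14, 0, 0]])

```text
t: 18.2
eef_pos: [440.4, -161.6, 137.2]
tcp_rot: [-3.131, 0.017, -3.103]
ft_force: [8.3, 1.5, -6.1]
opening: 0.253
```

Call:
servo_tool(plan=[[0.001, 0.0002, 0.0002, -0.05, 0.14, 0, 0], [0.001, 0.0002, 0.0002, -0.05, 0.14, 0, 0]])

```text
t: 18.37
eef_pos: [440.4, -161.7, 137.3]
tcp_rot: [-3.131, 0.016, -3.103]
ft_force: [7.9, 2.1, -6.1]
opening: 0.253
```

Run:
```python
from h import *
st()
t=cam('top');h=cv2.cvtColor(t['img'],cv2.COLOR_BGR2HSV)
for x in(328,335,342,360,366,372,376): print(x, [int(v) for v in h[168:184,x,2]])
s=cam('side');a=cv2.resize(s['img'][150:240,310:450],None,fx=5,fy=5,interpolation=cv2.INTER_CUBIC);cv2.imwrite('pics/f.png',a)
```

```text
t18.37 [ 440.4 -161.7  137.3] [-179.4    0.9 -177.8] F [ 7.94  2.09 -6.08] op 0.253 q [-0.49  0.38  2.03 -0.    0.72 -2.1 ]
328 [131, 137, 145, 177, 216, 223, 180, 115, 120, 134, 135, 121, 102, 96, 91, 84]
335 [222, 222, 221, 224, 224, 223, 188, 128, 119, 140, 136, 121, 102, 101, 98, 85]
342 [220, 219, 221, 220, 222, 222, 190, 126, 116, 138, 136, 123, 104, 98, 98, 85]
360 [218, 218, 220, 222, 222, 222, 186, 125, 110, 133, 136, 135, 121, 99, 98, 87]
366 [219, 218, 219, 218, 219, 220, 193, 139, 113, 139, 140, 138, 120, 101, 92, 87]
372 [202, 200, 195, 201, 210, 222, 191, 136, 113, 132, 140, 138, 119, 101, 97, 89]
376 [104, 112, 121, 140, 190, 215, 191, 136, 113, 137, 138, 139, 122, 105, 96, 91]
```

View pics/f.png

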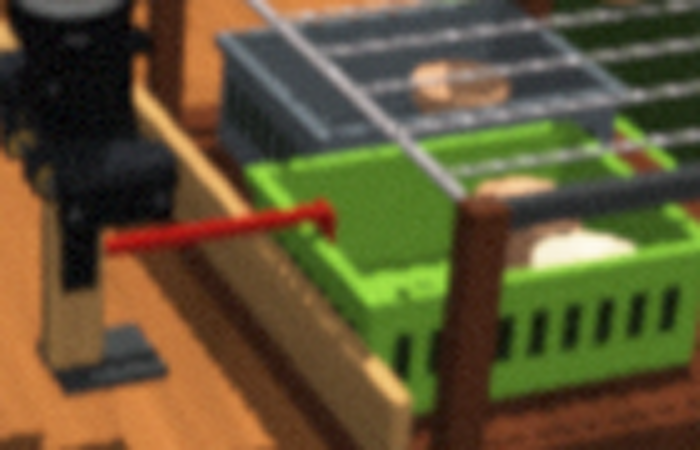

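Call:
servo_tool(plan=[[0.0011, 0.0002, 0.0002, -0.05, 0.13, 0, 0], [0.0011, 0.0002, 0.0002, -0.05, 0.13, 0, 0]])

```text
t: 18.63
eef_pos: [440.4, -161.8, 137.4]
tcp_rot: [-3.131, 0.017, -3.102]
ft_force: [9.2, 2.1, -8.3]
opening: 0.251
```

Call:
servo_tool(plan=[[0.0011, 0.0002, 0.0002, -0.05, 0.13, 0, 0], [0.0011, 0.0002, 0.0002, -0.05, 0.13, 0, 0]])

```text
t: 18.8
eef_pos: [440.4, -161.8, 137.3]
tcp_rot: [-3.131, 0.017, -3.102]
ft_force: [9.6, 2.7, -7.4]
opening: 0.251
```

Call:
servo_tool(plan=[[0.0011, 0.0002, 0.0002, -0.05, 0.13, 0, 0], [0.0011, 0.0002, 0.0002, -0.05, 0.13, 0, 0]])

```text
t: 18.97
eef_pos: [440.4, -161.9, 137.3]
tcp_rot: [-3.132, 0.017, -3.102]
ft_force: [9.1, 1.2, -7.7]
opening: 0.252
```

Call:
servo_tool(plan=[[0.0011, 0.0002, 0.0002, -0.05, 0.13, 0, 0], [0.0011, 0.0002, 0.0002, -0.05, 0.13, 0, 0]])

```text
t: 19.13
eef_pos: [440.4, -161.9, 137.2]
tcp_rot: [-3.132, 0.017, -3.101]
ft_force: [10.6, 2.2, -6.5]
opening: 0.251
```

Call:
servo_tool(plan=[[0.0011, 0.0002, 0.0002, -0.05, 0.13, 0, 0], [0.0011, 0.0002, 0.0002, -0.05, 0.13, 0, 0]])

```text
t: 19.3
eef_pos: [440.4, -162.0, 137.2]
tcp_rot: [-3.132, 0.017, -3.101]
ft_force: [10.0, 2.1, -7.0]
opening: 0.251
```

Call:
servo_tool(plan=[[-0.001, 0, 0, 0, 0, 0, 0], [-0.003, 0, 0, -0.2, 0.3, 0, 0], [-0.004, 0, 0, -0.2, 0.3, 0, 0], [-0.004, 0, 0, -0.1, 0.3, 0, 0], [0, 0, 0, 0, 0, 0, 0]])

```text
t: 19.72
eef_pos: [452.3, -161.1, 137.3]
tcp_rot: [3.141, -0.003, -3.101]
ft_force: [-0.7, 0.0, -4.2]
opening: 0.25
```

Run:
```python
from h import *
st();plan([453,-160.5,172],182.1,0,v=8)
```

```text
t19.72 [ 452.3 -161.1  137.3] [ 179.9   -0.2 -177.7] F [-0.71  0.05 -4.16] op 0.25 q [-0.48  0.4   1.99 -0.    0.76 -2.09]
rows 5 dist 34.7 dyaw -0.2
[[-0.0001, 0.0001, -0.0069, 0.1, -0.2, 0.0, 0], [-0.0001, 0.0001, -0.0069, 0.0, -0.0, 0.0, 0], [-0.0001, 0.0001, -0.0069, -0.0, -0.0, 0.0, 0], [-0.0001, 0.0001, -0.0069, 0.0, -0.0, 0.0, 0], [-0.0001, 0.0001, -0.0069, 0.0, -0.0, 0.0, 0]]
```

Call:
servo_tool(plan=[[0, 0, -0.007, 0.1, -0.2, 0, 0], [0, 0, -0.007, 0, 0, 0, 0], [0, 0, -0.007, 0, 0, 0, 0], [0, 0, -0.007, 0, 0, 0, 0], [0, 0, -0.005, 0, 0, 0, 0]])

```text
t: 20.13
eef_pos: [451.7, -160.8, 172.7]
tcp_rot: [3.141, -0.001, -3.101]
ft_force: [0.2, 0.0, -4.5]
opening: 0.253
```

Run:
```python
from h import *
st();plan([425,-170,205],182.1,0,v=12)
```

```text
t20.13 [ 451.7 -160.8  172.7] [ 1.800e+02 -1.000e-01 -1.777e+02] F [ 0.21  0.02 -4.47] op 0.253 q [-0.48  0.34  1.96 -0.    0.85 -2.09]
rows 4 dist 42.9 dyaw -0.2
[[0.0068, -0.002, -0.0081, 0.0, -0.1, 0.1, 0], [0.0068, -0.002, -0.0081, 0.0, -0.0, 0.1, 0], [0.0068, -0.002, -0.0081, -0.0, -0.0, 0.1, 0], [0.0068, -0.0021, -0.0081, 0.0, -0.0, 0.1, 0]]
```

Call:
servo_tool(plan=[[0.0068, -0.002, -0.0081, 0, 0, 0, 0], [0.0068, -0.002, -0.0081, 0, 0, 0, 0], [0.0068, -0.002, -0.0081, 0, 0, 0, 0], [0.0068, -0.002, -0.0081, 0, 0, 0, 0]])

```text
t: 20.47
eef_pos: [422.8, -170.2, 208.7]
tcp_rot: [-3.142, -0.001, -3.1]
ft_force: [-0.1, 1.3, -3.7]
opening: 0.249
```

Run:
```python
from h import *
st();s=env.state()
plan([455,-318,190],17.1,0,n=24)
```

```text
t20.47 [ 422.8 -170.2  208.7] [-1.800e+02 -1.000e-01 -1.776e+02] F [-0.1   1.34 -3.67] op 0.249 q [-0.53  0.26  1.96 -0.    0.92 -2.14]
rows 24 dist 152.5 dyaw -165.3
[[-0.0011, -0.0062, 0.0008, -0.0, -0.1, 6.9, 0], [-0.0018, -0.006, 0.0008, 0.0, -0.0, 6.9, 0], [-0.0025, -0.0058, 0.0008, 0.0, -0.0, 6.9, 0], [-0.0032, -0.0054, 0.0008, -0.0, -0.0, 6.9, 0], [-0.0038, -0.005, 0.0008, 0.0, -0.0, 6.9, 0], [-0.0044, -0.0045, 0.0008, -0.0, -0.0, 6.9, 0], [-0.0049, -0.0039, 0.0008, -0.0, -0.0, 6.9, 0], [-0.0054, -0.0033, 0.0008, 0.0, -0.0, 6.9, 0], [-0.0057, -0.0027, 0.0008, 0.0, -0.0, 6.9, 0], [-0.006, -0.002, 0.0008, -0.0, -0.0, 6.9, 0], [-0.0062, -0.0012, 0.0008, 0.0, -0.0, 6.9, 0], [-0.0063, -0.0005, 0.0008, -0.0, -0.0, 6.9, 0], [-0.0063, 0.0003, 0.0008, 0.0, -0.0, 6.9, 0], [-0.0062, 0.001, 0.0008, -0.0, -0.0, 6.9, 0], [-0.0061, 0.0018, 0.0008, 0.0, -0.0, 6.9, 0], [-0.0058, 0.0025, 0.0008, 0.0, -0.0, 6.9, 0], [-0.0055, 0.0032, 0.0008, 0.0, -0.0, 6.9, 0], [-0.005, 0.0038, 0.0008, 0.0, -0.0, 6.9, 0], [-0.0045, 0.0044, 0.0008, 0.0, -0.0, 6.9, 0], [-0.004, 0.0049, 0.0008, 0.0, -0.0, 6.9, 0], [-0.0034, 0.0053, 0.0008, 0.0, -0.0, 6.9, 0], [-0.0027, 0.0057, 0.0008, 0.0, -0.0, 6.9, 0], [-0.002, 0.006, 0.0008, 0.0, -0.0, 6.9, 0], [-0.0013, 0.0062, 0.0008, 0.0, -0.0, 6.9, 0]]
```

Call:
servo_tool(plan=[[-0.0011, -0.0062, 0.0005, 0, 0, 5, 0], [-0.0018, -0.006, 0.0005, 0, 0, 6.9, 0], [-0.0025, -0.0058, 0.0005, 0, 0, 6.9, 0], [-0.0032, -0.0054, 0.0005, 0, 0, 6.9, 0], [-0.0038, -0.005, 0.0005, 0, 0, 6.9, 0], [-0.0044, -0.0045, 0.0005, 0, 0, 6.9, 0], [-0.0049, -0.0039, 0.0005, 0, 0, 6.9, 0], [-0.0054, -0.0033, 0.0005, 0, 0, 6.9, 0]])

```text
t: 21.13
eef_pos: [427.9, -222.6, 212.7]
tcp_rot: [3.141, 0.004, 2.221]
ft_force: [0.2, 0.3, -3.7]
opening: 0.257
```

Call:
servo_tool(plan=[[-0.0057, -0.0027, 0.0005, 0, 0, 6.9, 0], [-0.006, -0.002, 0.0005, 0, 0, 6.9, 0], [-0.0062, -0.0012, 0.0005, 0, 0, 6.9, 0], [-0.0063, -0.0005, 0.0005, 0, 0, 6.9, 0], [-0.0063, 0.0003, 0.0005, 0, 0, 6.9, 0], [-0.0062, 0.001, 0.0005, 0, 0, 6.9, 0], [-0.0061, 0.0018, 0.0005, 0, 0, 6.9, 0], [-0.0058, 0.0025, 0.0005, 0, 0, 6.9, 0]])

```text
t: 21.8
eef_pos: [432.1, -276.0, 214.1]
tcp_rot: [3.137, 0.001, 1.221]
ft_force: [-0.1, -0.1, -3.7]
opening: 0.251
```

Run:
```python
from h import *
st()
plan([459.5,-323,180],17.1,0,n=24)
```

```text
t21.80 [ 432.1 -276.   214.1] [1.797e+02 1.000e-01 7.000e+01] F [-0.13 -0.13 -3.69] op 0.251 q [-0.7   0.33  1.83  0.    0.97 -0.35]
rows 8 dist 64.1 dyaw -52.9
[[-0.0043, 0.0052, 0.0043, 0.3, 0.1, 6.6, 0], [-0.0037, 0.0057, 0.0043, 0.0, -0.0, 6.6, 0], [-0.003, 0.0061, 0.0043, 0.0, -0.0, 6.6, 0], [-0.0023, 0.0064, 0.0043, -0.0, -0.0, 6.6, 0], [-0.0016, 0.0066, 0.0043, -0.0, -0.0, 6.6, 0], [-0.0008, 0.0067, 0.0043, 0.0, -0.0, 6.6, 0], [-0.0, 0.0068, 0.0043, 0.0, -0.0, 6.6, 0], [0.0008, 0.0068, 0.0043, 0.0, -0.0, 6.6, 0]]
```

Call:
servo_tool(plan=[[-0.0043, 0.0052, 0.0043, 0.3, 0.1, 6.6, 0], [-0.0037, 0.0057, 0.0043, 0, 0, 6.6, 0], [-0.003, 0.0061, 0.0043, 0, 0, 6.6, 0], [-0.0023, 0.0064, 0.0043, 0, 0, 6.6, 0], [-0.0016, 0.0066, 0.0043, 0, 0, 6.6, 0], [-0.0008, 0.0067, 0.0043, 0, 0, 6.6, 0], [0, 0.0068, 0.0043, 0, 0, 6, 0], [0.0008, 0.006, 0.0043, 0, 0, 3, 0]])

```text
t: 22.47
eef_pos: [453.5, -327.3, 184.8]
tcp_rot: [3.14, -0.002, 0.32]
ft_force: [-0.6, -0.1, -4.2]
opening: 0.25
```

Call:
servo_tool(plan=[[0, 0, 0, 0, 0, 0, 0], [0, 0, 0, 0, 0, 0, 0]])

```text
t: 22.63
eef_pos: [452.4, -328.3, 185.1]
tcp_rot: [3.141, -0.002, 0.317]
ft_force: [0.0, 0.2, -3.9]
opening: 0.255
```

Run:
```python
from h import *
st()
plan([459.5,-323,110],17.1,0,v=12,n=24)
```

```text
t22.63 [ 452.4 -328.3  185.1] [ 1.80e+02 -1.00e-01  1.82e+01] F [ 0.03  0.17 -3.94] op 0.255 q [-0.75  0.43  1.76  0.    0.95  0.51]
rows 7 dist 75.6 dyaw -1.1
[[0.0012, -0.0004, 0.0107, 0.0, -0.1, 0.2, 0], [0.0012, -0.0004, 0.0107, -0.0, -0.0, 0.2, 0], [0.0012, -0.0004, 0.0107, 0.0, -0.0, 0.2, 0], [0.0012, -0.0004, 0.0107, 0.0, -0.0, 0.2, 0], [0.0012, -0.0004, 0.0107, 0.0, -0.0, 0.2, 0], [0.0012, -0.0004, 0.0107, -0.0, -0.0, 0.2, 0], [0.0012, -0.0004, 0.0107, 0.0, -0.0, 0.2, 0]]
```

Call:
servo_tool(plan=[[0.0012, -0.0004, 0.0107, 0, 0, 0.2, 0], [0.0012, -0.0004, 0.0107, 0, 0, 0.2, 0], [0.0012, -0.0004, 0.0107, 0, 0, 0.2, 0], [0.0012, -0.0004, 0.0107, 0, 0, 0.2, 0], [0.0012, -0.0004, 0.0107, 0, 0, 0.2, 0], [0.0012, -0.0004, 0.0107, 0, 0, 0.2, 0], [0.0008, -0.0004, 0.008, 0, 0, 0.1, 0], [0, 0, 0, 0, 0, 0, 0]])

```text
t: 23.3
eef_pos: [457.6, -320.4, 107.2]
tcp_rot: [3.141, -0.002, 0.304]
ft_force: [-0.3, 0.4, -4.1]
opening: 0.252
```

Run:
```python
from h import *
st()
plan([459.5,-323,77],17.1,0,v=6,n=24)
```

```text
t23.30 [ 457.6 -320.4  107.2] [ 1.80e+02 -1.00e-01  1.74e+01] F [-0.28  0.43 -4.14] op 0.252 q [-0.73  0.53  1.83  0.    0.77  0.54]
rows 6 dist 30.4 dyaw -0.3
[[0.0002, 0.0005, 0.005, 0.0, -0.1, 0.1, 0], [0.0002, 0.0005, 0.005, -0.0, -0.0, 0.1, 0], [0.0002, 0.0005, 0.005, -0.0, -0.0, 0.1, 0], [0.0002, 0.0005, 0.005, 0.0, -0.0, 0.1, 0], [0.0002, 0.0005, 0.005, 0.0, -0.0, 0.1, 0], [0.0002, 0.0005, 0.005, 0.0, -0.0, 0.1, 0]]
```

Call:
servo_tool(plan=[[0.0002, 0.0005, 0.005, 0, 0, 0.1, 0], [0.0002, 0.0005, 0.005, 0, 0, 0.1, 0], [0.0002, 0.0005, 0.005, 0, 0, 0, 0], [0.0002, 0.0005, 0.005, 0, 0, 0, 0], [0.0002, 0.0005, 0.005, 0, 0, 0, 0], [0.0002, 0.0004, 0.003, 0, 0, 0, 0], [0, 0, 0, 0, 0, 0, 0]])

```text
t: 23.88
eef_pos: [460.1, -323.1, 76.9]
tcp_rot: [3.14, -0.003, 0.302]
ft_force: [0.3, 0.7, -3.1]
opening: 0.255
```

Call:
servo_tool(plan=[[0.0003, 0.0001, 0.001, 0, 0, 0, 0], [0, 0, 0.001, 0, 0, 0, 0]])

```text
t: 24.05
eef_pos: [460.6, -323.3, 74.9]
tcp_rot: [3.14, -0.003, 0.302]
ft_force: [-0.2, 0.7, -3.3]
opening: 0.253
```

Call:
servo_tool(plan=[[0, 0, 0.001, 0, 0, 0, 0], [0, 0, 0.001, 0, 0, 0, 0]])

```text
t: 24.22
eef_pos: [460.7, -323.5, 73.0]
tcp_rot: [3.139, -0.003, 0.302]
ft_force: [0.5, -0.3, -3.6]
opening: 0.248
```

Run:
```python
from h import *
st()
```

```text
t24.22 [ 460.7 -323.5   73. ] [179.9  -0.2  17.3] F [ 0.53 -0.28 -3.62] op 0.248 q [-0.73  0.59  1.85  0.    0.7   0.54]
```

Call:
servo_tool(plan=[[-0.0003, 0, 0.0008, 0, 0, 0, 0], [0, 0, 0.0008, 0, 0, 0, 0]])

```text
t: 24.38
eef_pos: [460.7, -323.6, 71.9]
tcp_rot: [3.139, -0.004, 0.302]
ft_force: [0.3, 2.3, 10.2]
opening: 0.252
```

Call:
servo_tool(plan=[[0, 0, 0.0006, 0, 0, 0, 0], [0, 0, 0.0006, 0, 0, 0, 0]])

```text
t: 24.55
eef_pos: [460.7, -323.6, 72.0]
tcp_rot: [3.138, -0.004, 0.302]
ft_force: [-1.7, 1.4, 4.6]
opening: 0.249
```

Call:
servo_tool(plan=[[0, 0, 0, 0, 0, 0, 0], [0, 0, 0, 0, 0, 0, 27], [0, 0, 0, 0, 0, 0, 30], [0, 0, 0, 0, 0, 0, 35], [0, 0, 0, 0, 0, 0, 50], [0, 0, 0, 0, 0, 0, 60], [0, 0, 0, 0, 0, 0, 70], [0, 0, 0, 0, 0, 0, 70]])

```text
t: 25.22
eef_pos: [461.4, -324.4, 73.0]
tcp_rot: [3.135, -0.005, 0.302]
ft_force: [-0.3, 0.2, -0.2]
opening: 0.575
```

Call:
servo_tool(plan=[[0, 0, 0, 0, 0, 0, 70], [0, 0, 0, 0, 0, 0, 70], [0, 0, -0.005, 0, 0, 0, 70], [0, 0, -0.008, 0, 0, 0, 70], [0, 0, -0.012, 0, 0, 0, 70], [0, 0, -0.018, 0, 0, 0, 70]])

```text
t: 25.72
eef_pos: [460.0, -323.3, 115.6]
tcp_rot: [3.14, -0.002, 0.302]
ft_force: [-0.2, -0.7, 0.2]
opening: 0.699
```

Call:
servo_tool(plan=[[0, 0, -0.02, 0, 0, 0, 70], [0, 0, -0.02, 0, 0, 0, 70], [0, 0, -0.02, 0, 0, 0, 70], [0, 0, -0.02, 0, 0, 0, 70], [0, 0, 0, 0, 0, 0, 70]])

```text
t: 26.13
eef_pos: [460.1, -323.4, 205.9]
tcp_rot: [3.136, -0.005, 0.302]
ft_force: [0.2, -0.5, -0.0]
opening: 0.698
```

Run:
```python
from h import *
st()
c=cam('wrist');t=cam('top');s=cam('side')
i=c['img'];h=cv2.cvtColor(i,cv2.COLOR_BGR2HSV)
for n,X in dict(handle=[459.1,-322.7,124],mat=[440,-328.5,4],foot=[440,-328.5,14]).items(): print(n,proj(c,X).round(),proj(t,X).round(1))
a=cv2.resize(t['img'][60:290,235:440],(410,460),interpolation=cv2.INTER_CUBIC)
b=cv2.resize(i[60:330,200:440],(390,439));b=cv2.copyMakeBorder(b,0,21,0,0,0)
cv2.imwrite('pics/g.png',np.hstack([a,b]));cv2.imwrite('pics/w9.png',i)
```

```text
t26.13 [ 460.1 -323.4  205.9] [179.7  -0.3  17.3] F [ 0.25 -0.52 -0.  ] op 0.698 q [-0.73  0.41  1.73  0.    1.    0.54]
handle [318. 206.] [401.4 218.2]
mat [318. 194.] [395.6 228.9]
foot [318. 196.] [396.1 228.5]
```

View pics/g.png

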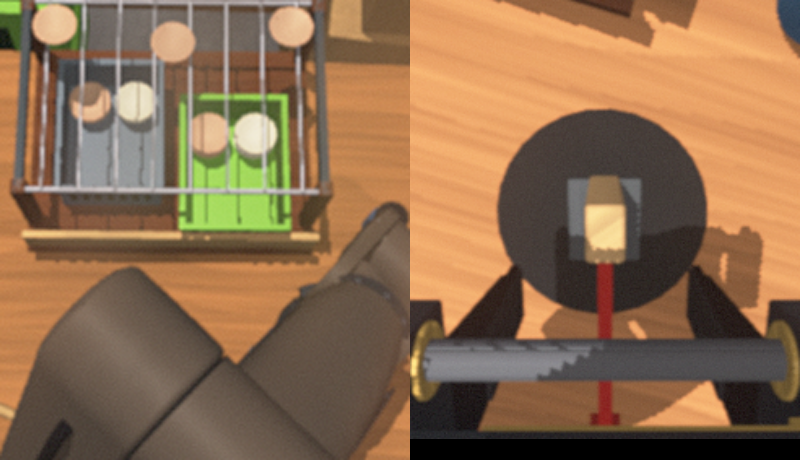

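```bash
python3 -c "
from h import *
st(); print(env.job_done())"
```

```text
t26.28 [ 459.  -322.5  201.5] [ 1.80e+02 -1.00e-01  1.73e+01] F [ 0.34  1.01 -0.36] op 0.699 q [-0.73  0.41  1.74  0.    0.99  0.54]
the job is handed in; nothing more can be done
None
```

I hooked the green crate, dragged it about 70 mm until it lay flat against the stop board, unhooked, and stood the hook back on its mat. The job was handed in at about 26 s.

- **Pull:** Dragging took about 3 N, and the pull never read above 10.6 N. I held it against the board more than once, the last time at 9.1 to 10.6 N for about 0.8 s. That is roughly 6 to 7.5 N on the board after taking off the drag friction.
- **Bedding force uncertainty:** The bedding force is worked out, not measured. The blade was also lifting the crate slightly during some holds. For short stretches the force on the board may therefore have been nearer 9 N, and in one earlier stretch it may have dropped to about 3 N.
- **Crate:** The last top picture shows it flush against the board and level. While it was bedded, the front rim lay within a pixel along its width. The grey crate looked unmoved; I did not re-measure the other items.
- **Hook:** It stands upright with the gripper clear of it. The placing estimates disagree a little: the foot is where I planned it, but the last wrist picture puts it about 5 mm from the mat's centre.

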